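# Set the telescoping length stop one hole longer in its cradle

### The job

Lay the telescoping length stop in the blue setting cradle, its foot down in the slot at the cradle's closed end, then turn the red clamp knob clockwise as far as it goes so that its arm lies across the tube. With the stop clamped, squeeze in the orange button on the sleeve, draw the sleeve out by one hole and let the button pop out again in that next hole. Leave the two tool holders and the spanner where they are.

Things in the scene. Friction and masses are not known exactly. Their poses are not given: they have to be found in the camera images.
- stop: The loose length stop as a whole, 189 mm long at the start, about 0.45 kg: square steel tube 24 x 24 mm, 170 mm long, steel foot plate at one end, black sleeve with orange button on the other. x along the tube to the sleeve, y sideways to the button's side, z up. Origin 26 mm further to the sleeve than stop_mid, 18 mm below the tube's axis.
- stop_mid (a point): Point on the tube's axis in the bare stretch between foot and sleeve, near the centre of mass: the place to grasp it across the tube, 24 mm wide. Axes as stop. On the bench the axis lies 18 mm up, the tube's underside 6 mm clear. Bare tube runs from here 52 mm to the foot plate and 54 mm to the sleeve.
- stop_foot (a point): Middle of the foot plate on the tube's axis, 56 mm behind stop_mid. The plate is 8 mm thick along x and 36 mm wide; its top is flush with the tube's top, its bottom 18 mm below the axis.
- sleeve_mid (a point): Middle of the sleeve on the tube's axis, beside the button; axes as stop. The black sleeve is 36 x 36 mm, 67 mm long, with an aluminium end cap, and slides along the tube (it cannot come off). Its flat -y side is 18 mm from the axis. To release it, squeeze button and flat side together across y: 44 mm wide at first, 38 mm when fully in.
- button_face (a point): Centre of the outer face of the orange button, which stands out of the sleeve's +y side. The button is 28 mm long and 24 mm high; its face is 26 mm from the tube's axis when out, 20 mm when fully in.
- sleeve (a joint): How far the sleeve is drawn out along +x of the stop, m: about 0 in the first hole (start), 0.020 in the next, 0.040 in the last; ends at -0.004 and 0.044. About 1.75 mm of play either way in each hole. With the button in, it slides with about 1.5 N; with the button out it is locked.
- button (a joint): How far the sprung button is pressed in, m: 0 fully out (latched in a hole), 0.006 fully in. The spring takes about 4 N at first, 8.5 N fully in. More than 0.004 frees the sleeve. Let go between holes, it stays at about 0.004, riding on the tube, and pops out to 0 when the sleeve reaches a hole.
- cradle_seat (a point): Where stop_mid lies, with the same axes, when the stop is fully seated in the fixed blue cradle: 45 mm above the bench, 33 mm above the base plate's top. Two U-shaped aluminium saddles carry the tube, at x -48 to -34 and +26 to +42 mm from here: 28 mm between walls, floor 12 mm below the axis, flared tops ending 10 mm above it. Between them there is room for fingers.
- cradle_slot (a point): Where stop_foot lies when seated. Behind the rear saddle a slot 16 mm wide along x takes the 8 mm foot (4 mm of play either way), closed by an aluminium back wall up to the axis height. The foot against the rear saddle takes the pull when the sleeve is drawn out. The sleeve hangs free beyond the front saddle.
- clamp_grip (a point): The red clamp knob on its upright axis, at the height to grip it (89 mm above the bench), 46 mm to the cradle's -y side by the rear saddle. A bar 40 mm long (its x axis), 14 mm wide, 34 mm high, top at 101 mm: pinch it across y. A steel arm 67 mm long, 15 mm wide, 59 to 67 mm above the bench, points along its -x and turns with it.
- clamp (a joint): Angle of the clamp knob, rad, growing clockwise seen from above: 0 arm pointing back past the cradle's closed end, clear of the tube; 1.4 end stop, arm square across the tube 2 mm over its top. Starts at 0 to 0.2. Friction about 0.06 N m; it stays where it is left.
- holder_a: Bystander: steel tool holder standing on the bench, 62 mm across, about 120 mm high; origin at the centre of its underside.
- holder_b: Bystander: steel tool holder like the other, about 110 mm high; origin at the centre of its underside.
- spanner: Bystander: steel spanner lying flat, 170 mm long along its x axis; origin under its middle.
Things that resemble listed ones, but are neither listed nor needed, are in the scene too. What is shaped like the part that bears cradle_seat but pink is not meant. Leave any pink look-alike of the stop alone.

How it is judged:
By the outcome, as a careful person would: the job done as asked, in the order asked, and still so for the second after the job is handed in, with the robot touching nothing.
It also fails if it takes over 61 s, if anything falls off the work surface, if the arm or the gripper's body presses on something with over 40 N, if the wrist force passes 120 N, or if a joint passes its speed limit or range.

### The arm

A 6-joint arm with a two-finger parallel gripper is mounted at the origin on the work surface. World frame = base frame: x ahead of the robot, y to its left, z up, the work surface at z = 0. Lengths are in m, angles in rad, forces in N, time in s.
With the tool pointing down it reaches from about 0.25 to 0.775 m from the base axis. Payload 4 kg.
Tool frame: the origin (TCP) lies where the fingers leave the gripper's body, on its centre line; the fingertips stand 97 mm ahead of it and the grasp point (between the pads) lies 78 mm ahead of it; z points along the fingers, x is the direction in which the jaws open and shut, and the axes are right-handed (so a half turn about z gives the same grasp; the last joint's range is limited). The gripper opens to 94 mm and grips with 3 to 60 N. Pads are 16 mm wide; open, the fingers measure 119 mm over their backs; the gripper's body (75 mm by 177 mm) begins 78 mm behind the grasp point.
Start: joints at [1.074, 0.087, 1.371, -0, 1.684, -0.103], TCP at [0.211, 0.508, 0.303] pointing down, gripper open.
Joint ranges: [-3.1, 3.1], [-0.76, 2.03], [0.27, 2.55], [-1.08, 4.22], [0.17, 2.65], [-2.57, 2.57]. Speed limits (rad/s): [2.79, 2.79, 3.14, 3.14, 3.14, 3.14].

### API

Orientations are given as [roll, pitch, yaw] about the fixed x, y, z axes, in that order (R = Rz(yaw) Ry(pitch) Rx(roll)).
In Python, from bench import * gives the robot as it stands.
- The arm moves only by the tool jog_arm, never from a script. Its argument "moves" is a list of rows, each a list of 7 numbers: the turn, a rotation vector about the world's x, y, z in rad, then the shift along the world's x, y, z in mm, then the finger opening in mm, from 0 to 94. In form: [[rx, ry, rz, tx, ty, tz, fingers], ...]. A call has 1 to 12 rows; each row shifts and turns the commanded pose from where the row before left it; what a row does not reach is not made up. A row lasts 1/8 s, in which the tool goes at most 62.5 mm and 10.7 degrees, less where a joint would pass 70% of its speed; a pose out of reach is approached as far as the arm can. A call is refused whole if a number of a shift passes 62.5 or a number of a turn 0.188, either way. A call with a gripper value outside its range is refused whole. The fingers move at their own pace and stop on an object; the grip force is fixed at half the most. Time passes only in rows, so rows that do not move let the fingers close. It gives the time, the measured TCP pose, the force and the opening at its end, in the units of the state.
- get_obs(): the state, without advancing time (a new reading comes with each control period).
- snapshot(name): name is "scene" or "top"; returns the picture (400x640x3 uint8, red, green, blue); there is no depth.
- get_calibration(name): a dict with "camera_matrix" (3x3 intrinsics, pixels), "k1" (the pictures are not rectified: a ray, as slopes to the right and down, at radius r is drawn at 1 + k1 r^2 times it, then the intrinsics apply), "R" (3x3) and "t" (3): a world point X has camera coordinates R X + t. Camera axes: x right, y down, z forward; pixel columns grow to the right and rows downward; lengths in m; the calibration is good to about 2 mm. A picture is of the moment at which its call begins. get_calibration takes no time and is no camera call.
- close_job(): hands the job in, once; it reports no verdict.
Trained networks look in the newest picture that a camera, given by its name, has taken for a name from the list of things; names that differ only in an ending like _2 or _b are one class to them, and where a whole thing is asked for, a point or a joint stands for the part that bears it (a point fixed in the world has none). Each returns a list of dicts, best first, with "conf" (0 to 1); they miss things now and then, are a little off and sometimes report something else, mostly with a low value. They report only what shows in the picture. A call takes as long as a camera call. They do not tell look-alikes from the thing itself.
- look_for(label, camera): "bbox" ([left, top, right, bottom] in pixels, round what is visible of it).
The state is a dict: "time": time; "joint_positions": joint angles; "qvel": joint speeds; "joint_torque": joint torques, N m; "tool_pos": TCP position; "ee_rot": TCP orientation; "wrist_force": force on the tool from outside, world axes, zero at the start; "wrist_torque": the same for the moment, N m; "width": finger opening in m.
Only numpy, scipy, OpenCV 4.12 (cv2) and the standard library are available. Lean on these libraries where they do the work, as an engineer would, in place of code of your own. Each camera call takes 0.05 s, during which the arm holds its last target.

## Working session

There is one attempt and no reset: what is moved stays moved. The work goes in short steps, Python scripts to look and compute and a tool call to move; the robot and the scene stay as the last step left them, time stands still between calls to the robot, and variables do not carry over. Pictures are saved under pics/ and viewed, and the job is handed in when it is done.

Besides the shell and the picture viewer there is one more tool, called by a JSON object that holds its "api" and its "payload", one argument or row to a line. jog_arm: Moves the arm, as the interface text tells. Its arguments: {"type":"object","properties":{"moves":{"type":"array","items":{"type":"array","items":{"type":"number"}}}},"required":["moves"]}

```bash
ls; mkdir -p pics; python3 - <<'E'
from bench import *
import cv2
for n in ["scene","top"]:
    im=snapshot(n); cv2.imwrite(f"pics/{n}0.png",cv2.cvtColor(im,cv2.COLOR_RGB2BGR))
    print(n,get_calibration(n))
    for l in ["stop","sleeve","button_face","clamp","holder_a","spanner"]:
        print(l,[(d['bbox'],round(d['conf'],2)) for d in look_for(l,n)])
print(get_obs())
E
```

```text
pics
scene {'camera_matrix': array([[413.93803604,   0.        , 324.79979642],
       [  0.        , 413.93803604, 208.97768442],
       [  0.        ,   0.        ,   1.        ]]), 'k1': -0.07275151196324386, 'R': array([[ 0.28950774,  0.9571744 , -0.00155753],
       [ 0.77645877, -0.23579927, -0.58438898],
       [-0.55972944,  0.16797578, -0.81147218]]), 't': array([-0.14427918, -0.42554753,  1.25300579])}
stop [([333.7, 123.9, 403.3, 169.2], 0.85)]
sleeve [([359.4, 183.8, 394.4, 205.0], 0.89), ([449.0, 226.6, 488.7, 274.6], 0.72), ([371.0, 121.7, 404.1, 146.1], 0.56)]
button_face [([371.7, 197.8, 384.4, 204.7], 0.63), ([277.9, 179.4, 319.7, 201.5], 0.42)]
clamp [([279.7, 181.5, 318.2, 198.8], 0.97), ([186.9, 148.7, 227.6, 168.1], 0.57)]
holder_a [([231.4, 294.2, 267.5, 337.8], 0.8), ([450.3, 226.7, 487.6, 273.6], 0.66)]
spanner [([329.3, 278.5, 415.2, 295.6], 0.61)]
top {'camera_matrix': array([[423.76921021,   0.        , 319.51523487],
       [  0.        , 423.76921021, 203.0013459 ],
       [  0.        ,   0.        ,   1.        ]]), 'k1': 0.029985607933941966, 'R': arra
[... 733 characters left out ...]
0.64)]
{'time': 0.7, 'joint_positions': array([ 1.07390984e+00,  8.71377599e-02,  1.37070728e+00, -1.71641453e-05,
        1.68357940e+00, -1.03123752e-01]), 'qvel': array([ 8.47509114e-04,  1.26335587e-03, -4.46466077e-04, -8.15694481e-05,
       -6.29530671e-04, -6.92874703e-04]), 'joint_torque': array([-3.50511600e-04, -3.39911020e+01, -3.02518415e+01,  7.16509530e-02,
        2.36117968e-02,  2.66513126e-05]), 'tool_pos': array([0.21103793, 0.5079036 , 0.30273623]), 'ee_rot': array([ 3.14155837e+00, -1.65565218e-04,  1.17703166e+00]), 'wrist_force': array([ 0.28272865,  0.39403503, -0.53229049]), 'wrist_torque': array([-0.01830224,  0.00421714, -0.01841095]), 'width': 0.0938493244576453}
```

View pics/scene0.png

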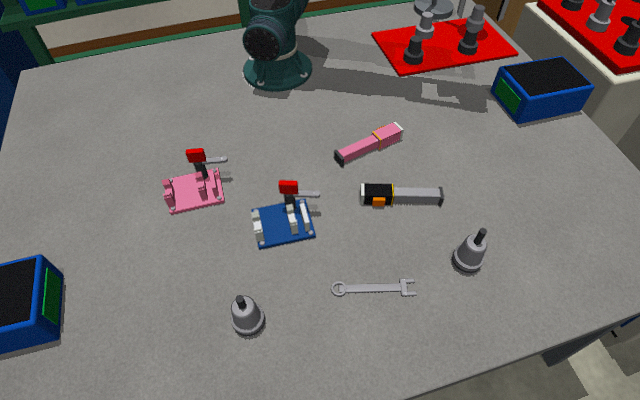

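View pics/top0.png

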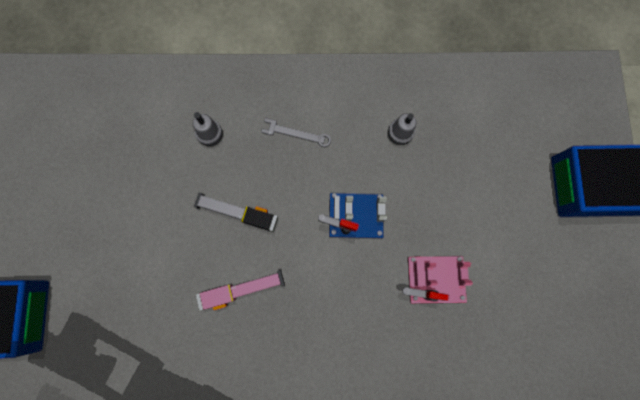

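```bash
python3 - <<'E'
import cv2
a=cv2.imread("pics/top0.png"); 
cv2.imwrite("pics/topA.png",cv2.resize(a[180:320,180:300],None,fx=5,fy=5,interpolation=cv2.INTER_CUBIC)[:600])
cv2.imwrite("pics/topB.png",cv2.resize(a[190:310,300:460],None,fx=5,fy=5,interpolation=cv2.INTER_CUBIC))
b=cv2.imread("pics/scene0.png"); 
cv2.imwrite("pics/scA.png",cv2.resize(b[110:230,265:425],None,fx=5,fy=5,interpolation=cv2.INTER_CUBIC))
E
```

```text
(no output)
```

The scene picture shows the grey stop at about (400,194) with its foot to the right, the blue cradle at about (285,222), and pink copies of both. In the top picture the stop runs from the foot at (199,200) to the cap at (275,222). The blue cradle is at about (357,215).

View pics/topA.png

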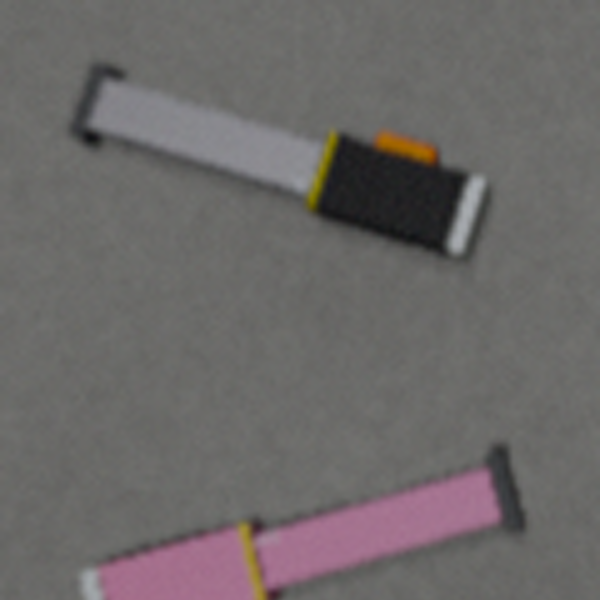

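View pics/topB.png

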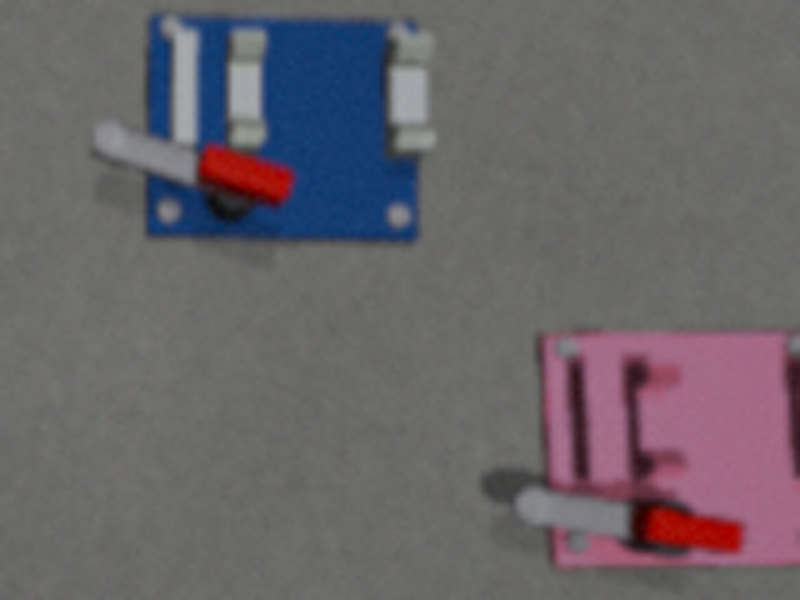

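View pics/scA.png

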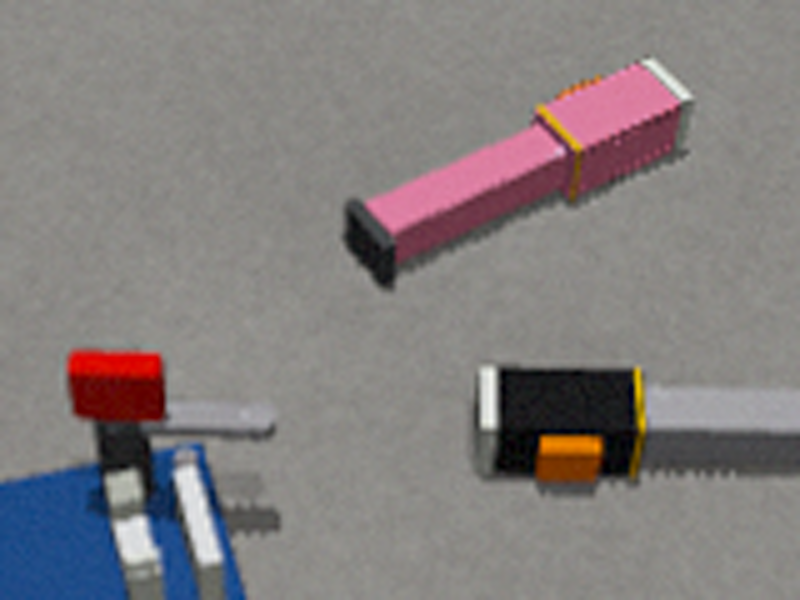

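```bash
cat > h.py <<'E'
import numpy as np
from scipy.optimize import least_squares
from bench import *
CAL={n:get_calibration(n) for n in("scene","top")}
def proj(n,X):
    c=CAL[n];P=np.atleast_2d(X)@c["R"].T+c["t"];s=P[:,:2]/P[:,2:]
    s=s*(1+c["k1"]*(s**2).sum(1,keepdims=True))
    return s@c["camera_matrix"][:2,:2].T+c["camera_matrix"][:2,2]
def back(n,px,z):
    return least_squares(lambda q:(proj(n,[q[0],q[1],z])-px).ravel(),[.4,0]).x
def crop(px,off,s=5): return (np.array(px,float)+.5)/s-.5+np.array(off)
def pose(p,m):
    x,y,a=p;m=np.array(m);c,s=np.cos(a),np.sin(a)
    return np.c_[x+c*m[:,0]-s*m[:,1],y+s*m[:,0]+c*m[:,1],m[:,2]]
def fit(obs,p0,z0):
    # obs: (cam,px,model xyz mm rel. axis)
    M=[np.array(o[2])/1000+[0,0,z0] for o in obs]
    def f(p):
        W=pose(p,M); return np.concatenate([(proj(o[0],W[i])-o[1])[0] for i,o in enumerate(obs)])
    r=least_squares(f,p0,loss="soft_l1",f_scale=.7)
    return r.x,f(r.x).reshape(-1,2)
E
cat > m1.py <<'E'
from h import *
np.set_printoptions(precision=3,suppress=True)
T=lambda p:crop(p,(180,180)); B=lambda p:crop(p,(300,190)); S=lambda p:crop(p,(265,110))
obs=[("top",T((100,65)),(-60,18,12)),("top",T((72,135)),(-60,-18,12)),
("top",T((125,72)),(-52,18,12)),
("top",T((335,132)),(54,18,18)),("top",T((312,209)),(54,-18,18)),
("scene",S((480,366)),(129,-18,18)),("scene",S((640,370)),(54,-18,18)),
("scene",S((540,437)),(105,26,12)),("scene",S((602,437)),(77,26,12))]
p,r=fit(obs,[.45,.2,-1.8],.018);print("stop",p);print(r)
ob=[("top",B((230,62)),(-48,14,-12)),("top",B((264,62)),(-34,14,-12)),("top",B((264,122)),(-34,-14,-12)),("top",B((230,122)),(-48,-14,-12)),
("top",B((390,66)),(26,14,-12)),("top",B((428,66)),(42,14,-12)),("top",B((428,122)),(42,-14,-12)),("top",B((392,122)),(26,-14,-12)),
("top",B((198,28)),(-64,27,0)),("top",B((198,140)),(-64,-27,0))]
q,r=fit(ob,[.45,-.1,-1.57],.045);print("cradle",q);print(r)
k=pose(q,[[-.041,-.046,.089]])[0];print("knob pred",k, proj("top",[k[0],k[1],.101]),proj("scene",[k[0],k[1],.101]))
print("knob top center from pic",back("top",B((247,165)),.101))
print("arm tip",back("top",B((107,135)),.067))
E
python3 m1.py
```

```text
stop [ 0.577  0.191 -1.892]
[[-0.68  -0.591]
 [-0.636  0.24 ]
 [-2.341 -0.957]
 [-0.429  0.298]
 [-1.088 -0.048]
 [-2.    -0.443]
 [-1.207 -0.536]
 [-3.032  2.518]
 [-2.91   2.788]]
cradle [ 0.569 -0.14  -1.605]
[[ 0.218 -0.218]
 [-0.48  -0.112]
 [-0.456 -0.042]
 [ 0.209 -0.144]
 [ 0.439 -0.462]
 [-0.204 -0.342]
 [-0.001  0.515]
 [ 0.204  0.397]
 [ 0.044 -0.168]
 [-0.043  1.002]]
knob pred [ 0.524 -0.097  0.089] [[351.97  223.736]] [[283.662 182.775]]
knob top center from pic [ 0.527 -0.091]
arm tip [ 0.546 -0.033]
```

```bash
cat > ov.py <<'E'
from h import *
import cv2
def box(x0,x1,y0,y1,z0,z1):
    return np.array([[x,y,z] for x in(x0,x1) for y in(y0,y1) for z in(z0,z1)],float)/1000
E=[(0,1),(0,2),(0,4),(1,3),(1,5),(2,3),(2,6),(3,7),(4,5),(4,6),(5,7),(6,7)]
def overlay(img,cam,p,z0,boxes,win,s,out,col=(0,255,0)):
    a=cv2.imread(img) if isinstance(img,str) else img
    x0,y0,x1,y1=win
    c=cv2.resize(a[y0:y1,x0:x1],None,fx=s,fy=s,interpolation=cv2.INTER_CUBIC)
    for b in boxes:
        P=proj(cam,pose(p,b+[0,0,z0])); P=(P+.5-[x0,y0])*s-.5
        for i,j in E:
            cv2.line(c,tuple(P[i].round().astype(int)),tuple(P[j].round().astype(int)),col,1,cv2.LINE_AA)
    cv2.imwrite(out,c)
def stopboxes(d=0): return [box(-60,-52,-18,18,-18,12),box(-52,54,-12,12,-12,12),box(54+d,121+d,-18,18,-18,18),box(121+d,129+d,-18,18,-18,18),box(77.5+d,105.5+d,18,26,-12,12)]
CR=[box(-48,-34,-14,14,-12,10),box(26,42,-14,14,-12,10),box(-64,-56-13,-20,20,-33,0)]
E
python3 - <<'E'
from ov import *
p=[.577,.191,-1.892]
overlay("pics/top0.png","top",p,.018,stopboxes(),(185,185,290,240),7,"pics/o1.png")
overlay("pics/scene0.png","scene",p,.018,stopboxes(),(350,170,455,220),7,"pics/o2.png")
q=[.569,-.140,-1.605]
overlay("pics/scene0.png","scene",q,.045,CR,(245,170,325,250),7,"pics/o3.png")
E
```

```text
(no output)
```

View pics/o1.png

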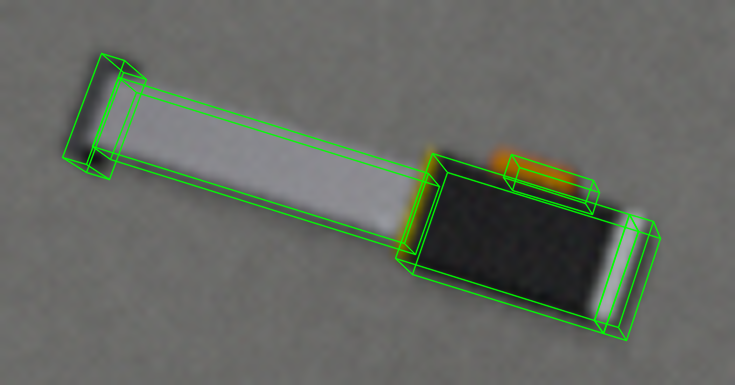

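View pics/o2.png

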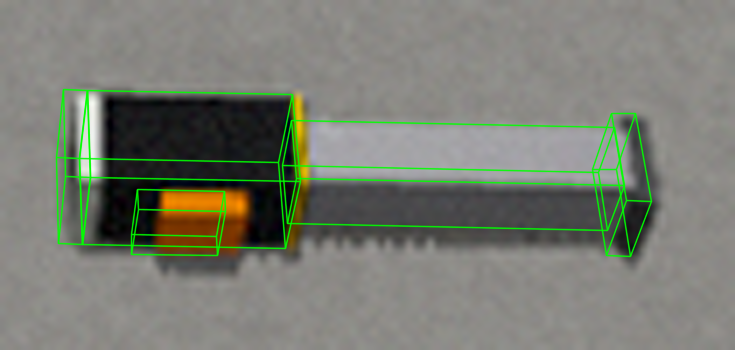

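View pics/o3.png

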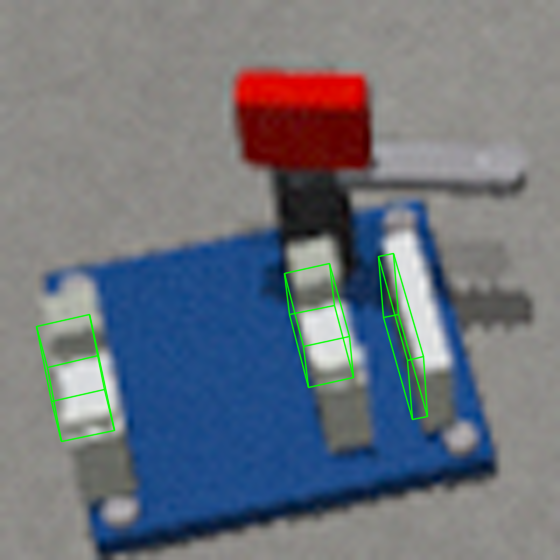

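```bash
python3 - <<'E'
from h import *
for px,n in [((207,138),"ha"),((402,136),"hb")]: print(n,back("top",np.array(px),0.005))
for px in [(268,122),(325,140)]: print("sp",back("top",np.array(px),.003))
E
```

```text
ha [0.75088697 0.2335101 ]
hb [ 0.75046824 -0.23717202]
sp [0.79083778 0.08812368]
sp [ 0.74345089 -0.04954621]
```

{"api": "jog_arm", "payload": {
  "moves": [
    [0,0,-0.15,36.6,-31.6,0,94],
    [0,0,-0.15,36.6,-31.6,0,94],
    [0,0,-0.15,36.6,-31.6,0,94],
    [0,0,-0.15,36.6,-31.6,0,94],
    [0,0,-0.15,36.6,-31.6,0,94],
    [0,0,-0.15,36.6,-31.6,0,94],
    [0,0,-0.15,36.6,-31.6,-20,94],
    [0,0,-0.15,36.6,-31.6,-20,94],
    [0,0,-0.15,36.6,-31.6,-20,94],
    [0,0,-0.148,36.6,-31.6,-20,94],
    [0,0,0,0,0,-20,94],
    [0,0,0,0,0,0,94]
  ]
}}

```text
time: 2.2
tool_pos: [0.5764, 0.1912, 0.2002]
ee_rot: [3.139, 0.004, -0.322]
wrist_force: [0.3, -0.6, 0.4]
width: 0.094
```

```bash
cat > snap.py <<'E'
import sys,cv2
from ov import *
# name cam x0 y0 x1 y1 s
n,cam=sys.argv[1:3];x0,y0,x1,y1,s=map(int,sys.argv[3:8])
im=cv2.cvtColor(snapshot(cam),cv2.COLOR_RGB2BGR);cv2.imwrite(f"pics/{n}_raw.png",im)
cv2.imwrite(f"pics/{n}.png",cv2.resize(im[y0:y1,x0:x1],None,fx=s,fy=s,interpolation=cv2.INTER_CUBIC))
E
python3 snap.py a1 scene 330 120 470 230 5;python3 snap.py a2 top 160 150 300 260 5
```

```text
(no output)
```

View pics/a1.png

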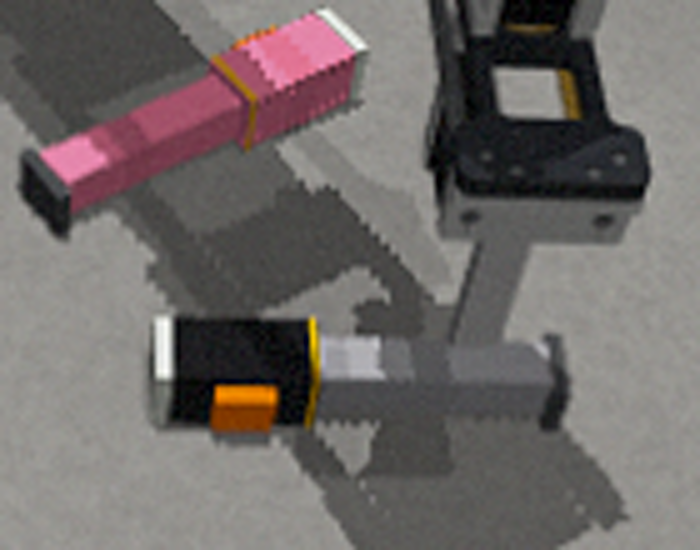

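View pics/a2.png

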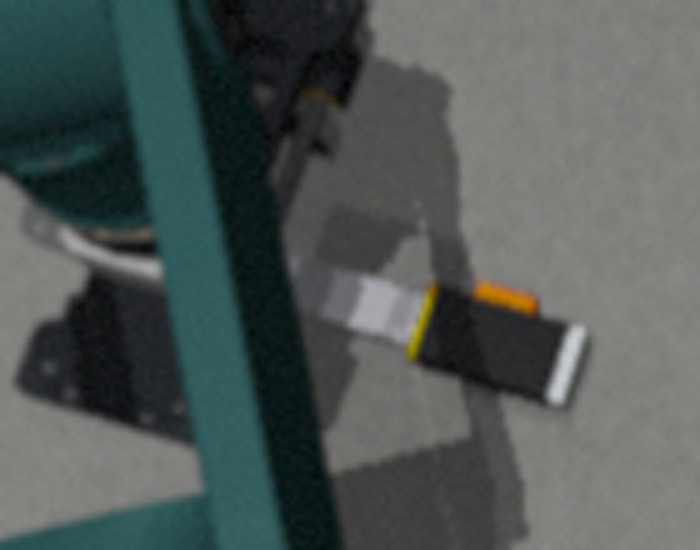

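The gripper is over the bare stretch of tube with the jaws across it. The near finger shows at about (490,290) in the crop, between collar and foot. I'll descend and grip.

{"api": "jog_arm", "payload": {
  "moves": [
    [0,0,0,0.6,0.5,-30,94],
    [0,0,0,0,0,-30,94],
    [0,0,0,0,0,-25,94],
    [0,0,0,0,0,-12,94],
    [0,0,0,0,0,0,20],
    [0,0,0,0,0,0,20],
    [0,0,0,0,0,0,20],
    [0,0,0,0,0,0,20],
    [0,0,0,0,0,0,20],
    [0,0,0,0,0,0,20]
  ]
}}

```text
time: 3.55
tool_pos: [0.5776, 0.1924, 0.1058]
ee_rot: [3.142, -0.0, -0.321]
wrist_force: [-0.1, -0.6, -0.8]
width: 0.0374
```

{"api": "jog_arm", "payload": {
  "moves": [
    [0,0,0,0,0,0,20],
    [0,0,0,0,0,0,20],
    [0,0,0,0,0,0,20],
    [0,0,0,0,0,0,20]
  ]
}}

```text
time: 4.05
tool_pos: [0.5776, 0.1924, 0.1057]
ee_rot: [3.141, -0.0, -0.321]
wrist_force: [-0.5, 1.0, -0.0]
width: 0.0244
```

{"api": "jog_arm", "payload": {
  "moves": [
    [0,0,0,0,0,20,20],
    [0,0,0,0,0,50,20],
    [0,0,0,0,0,50,20],
    [0,0,0.04,-1,-40,0,20],
    [0,0,0.04,-1,-45,0,20],
    [0,0,0.04,-1,-45,0,20],
    [0,0,0.04,-1,-45,0,20],
    [0,0,0.04,-1,-45,0,20],
    [0,0,0.04,-1,-45,0,20],
    [0,0,0.047,-1.6,-40,0,20],
    [0,0,0,-1,-26.7,0,20],
    [0,0,0,0,0,0,20]
  ]
}}

```text
time: 5.55
tool_pos: [0.5685, -0.1412, 0.226]
ee_rot: [3.142, 0.0, -0.037]
wrist_force: [-0.3, -0.0, -3.7]
width: 0.0238
```

```bash
python3 snap.py b1 scene 220 100 380 250 4;python3 snap.py b2 top 260 140 440 270 4; python3 -c "
from bench import *;o=get_obs();print(o['tool_pos'],o['ee_rot'],o['width'],o['wrist_force'])"
```

```text
[ 0.56882165 -0.13898502  0.22587185] [-3.14049035e+00  2.85215586e-04 -3.44673601e-02] 0.02366253403503812 [-0.15020495 -0.57502246 -5.04686083]
```

View pics/b1.png

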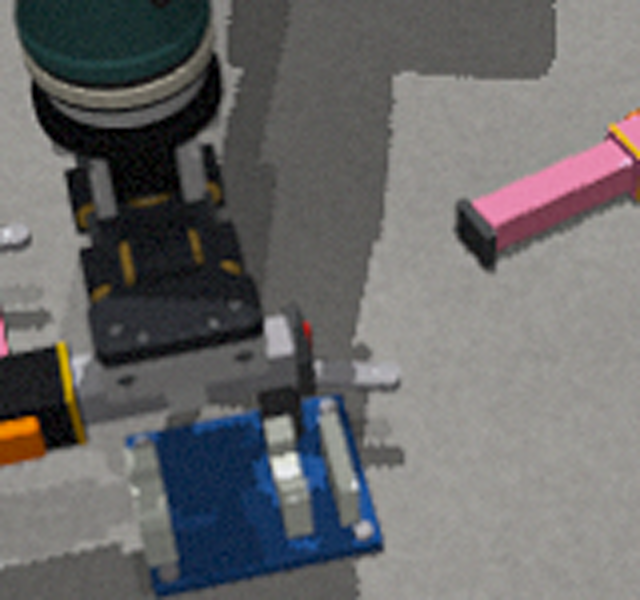

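View pics/b2.png

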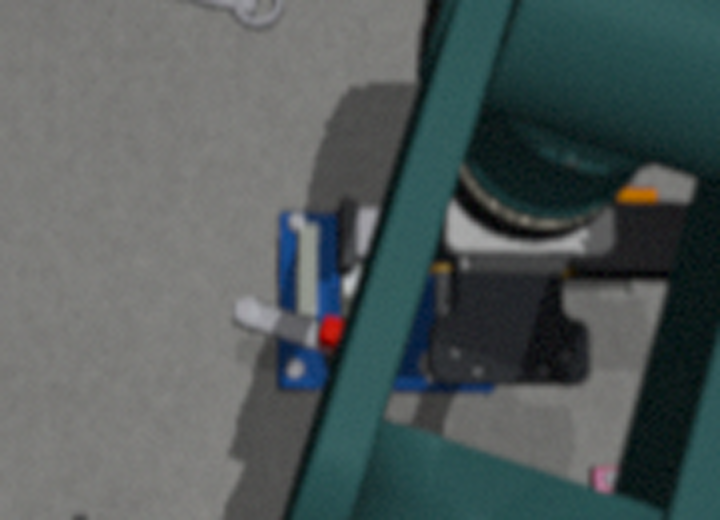

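```bash
python3 - <<'E'
from ov import *
o=get_obs();t=o['tool_pos'];p=[t[0],t[1],o['ee_rot'][2]-np.pi/2];print(p,o['time'])
overlay("pics/b2_raw.png","top",p,t[2]-.0877,stopboxes(),(330,165,450,225),6,"pics/o4.png")
overlay("pics/b1_raw.png","scene",p,t[2]-.0877,stopboxes(),(190,140,310,240),6,"pics/o5.png")
E
```

```text
[np.float64(0.5688216487385883), np.float64(-0.13898502147505803), np.float64(-1.6052636868604175)] 5.65
```

View pics/o4.png

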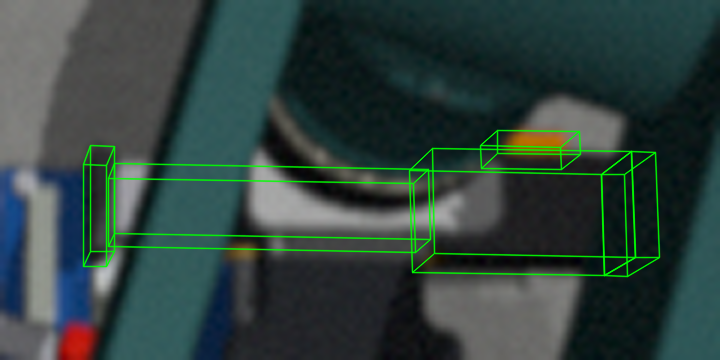

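View pics/o5.png

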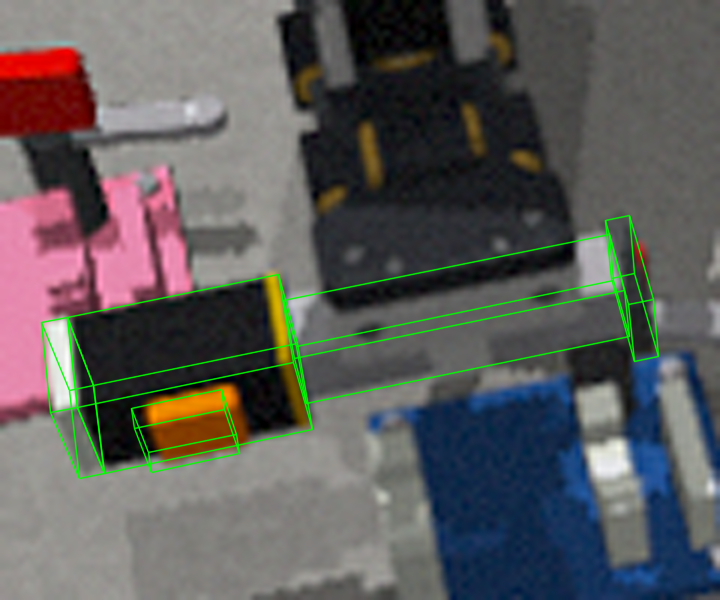

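```bash
python3 - <<'E'
from ov import *
a=cv2.imread("pics/scene0.png");s=10;x0,y0,x1,y1=248,195,318,250
def draw(a,cam,q,win,s,out):
    x0,y0,x1,y1=win
    c=cv2.resize(a[y0:y1,x0:x1],None,fx=s,fy=s,interpolation=cv2.INTER_CUBIC)
    for r,col in [([(-48,14,-12),(-34,14,-12),(-34,-14,-12),(-48,-14,-12)],(0,0,255)),([(26,14,-12),(42,14,-12),(42,-14,-12),(26,-14,-12)],(0,0,255)),([(-64,28,0),(-64,-28,0)],(0,255,0)),([(-48,19,10),(-34,19,10)],(0,255,0)),([(26,19,10),(42,19,10)],(0,255,0))]:
        P=proj(cam,pose(q,np.array(r)/1000+[0,0,.045]));P=(P+.5-[x0,y0])*s-.5
        cv2.polylines(c,[P.round().astype(int)],len(r)>2,col,1,cv2.LINE_AA)
    cv2.imwrite(out,c)
q=[.569,-.140,-1.605]
draw(a,"scene",q,(248,195,318,250),10,"pics/o6.png")
draw(cv2.imread("pics/top0.png"),"top",q,(325,188,390,243),10,"pics/o7.png")
E
```

```text
(no output)
```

View pics/o6.png

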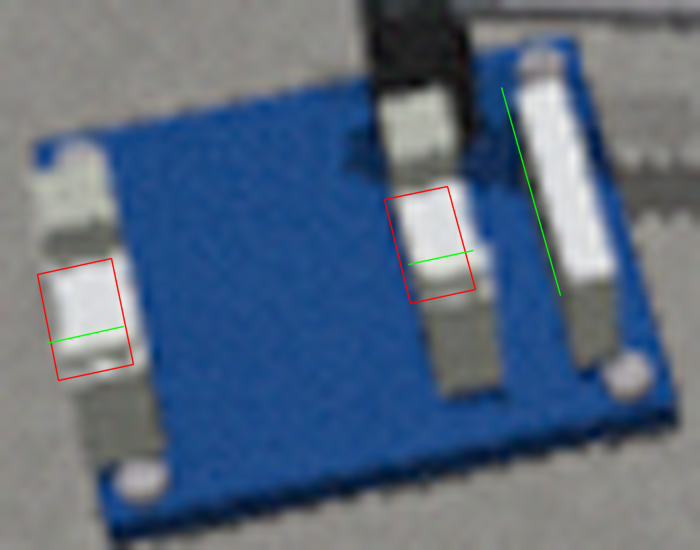

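View pics/o7.png

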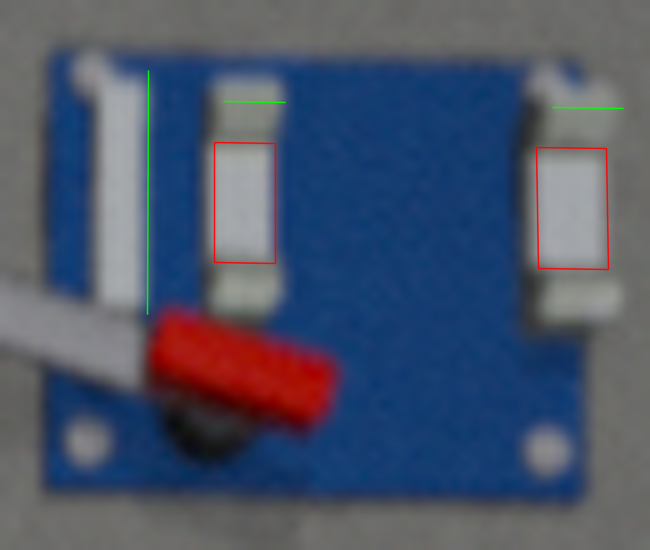

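The model, with the stop placed at the gripper pose, overlays the held stop in both pictures: foot, collar and button all match. The cradle model also matches in the top view. I'll lower part of the way and check.

{"api": "jog_arm", "payload": {
  "moves": [
    [0,0,0,0,0,-20,20],
    [0,0,0,0,0,-20,20],
    [0,0,0,0,0,-16,20],
    [0,0,0,0,0,-6,20],
    [0,0,0,0,0,0,20]
  ]
}}

```text
time: 6.28
tool_pos: [0.569, -0.1389, 0.1635]
ee_rot: [-3.141, 0.0, -0.033]
wrist_force: [-0.1, 0.2, -3.5]
width: 0.0237
```

```bash
python3 snap.py c1 scene 230 150 350 250 6;python3 snap.py c2 top 310 170 430 270 6; python3 -c "
from bench import *;o=get_obs();print(o['tool_pos'],o['ee_rot'],o['width'],o['wrist_force'])"
```

```text
[ 0.56952215 -0.13930642  0.16462354] [ 3.14112416e+00 -1.62382441e-03 -3.38010485e-02] 0.023521267143211233 [-0.37256487 -1.07045619 -4.60730308]
```

View pics/c1.png

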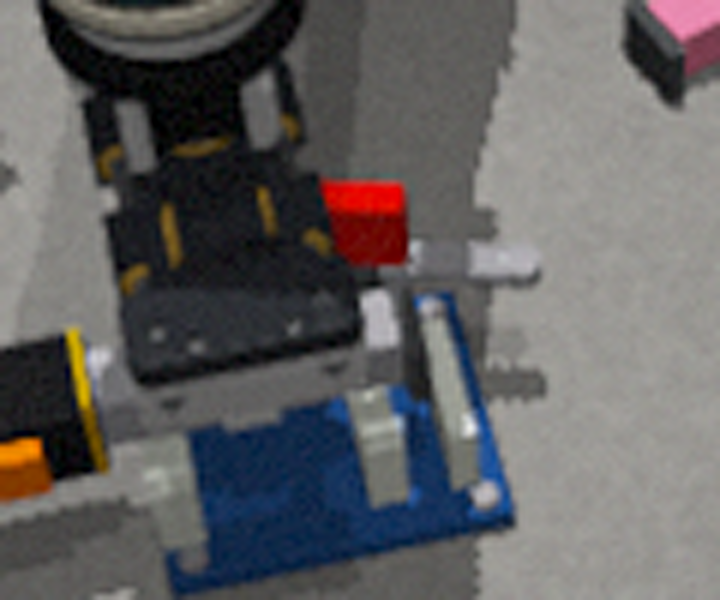

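View pics/c2.png

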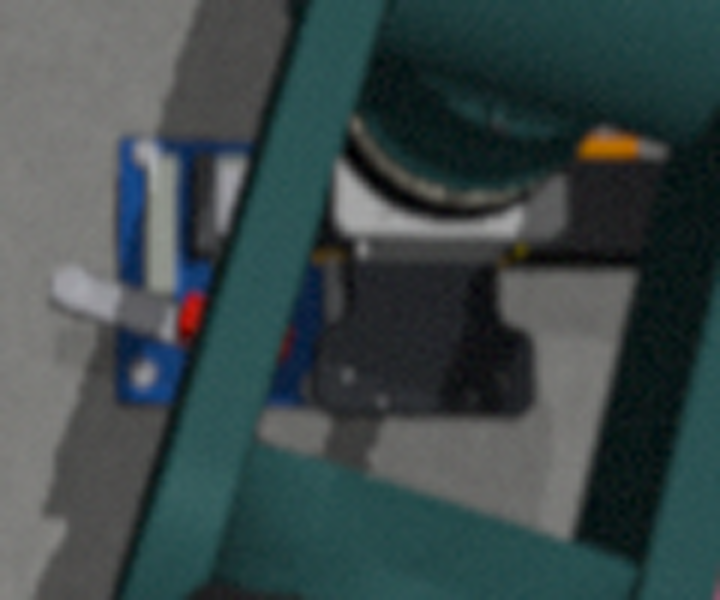

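In the top crop the dark foot at x about 195–215 sits right of the back wall (150–180), over the slot. Lowering.

{"api": "jog_arm", "payload": {
  "moves": [
    [0,0,0,0,0,-10,20],
    [0,0,0,0,0,-8,20],
    [0,0,0,0,0,-6,20],
    [0,0,0,0,0,-4,20],
    [0,0,0,0,0,0,20]
  ]
}}

```text
time: 7.0
tool_pos: [0.5688, -0.1392, 0.1352]
ee_rot: [-3.141, 0.001, -0.034]
wrist_force: [-0.3, 0.2, -4.5]
width: 0.0238
```

```bash
python3 snap.py d1 scene 230 150 350 250 6;python3 snap.py d2 top 310 170 430 270 6; python3 -c "
from bench import *;o=get_obs();print(o['tool_pos'],o['ee_rot'],o['width'],o['wrist_force'])"
```

```text
[ 0.56917757 -0.1393193   0.13588567] [ 3.14146510e+00 -4.41656661e-04 -3.38999239e-02] 0.023488342047217278 [ 0.86215975 -0.80990856 -4.7235479 ]
```

View pics/d1.png

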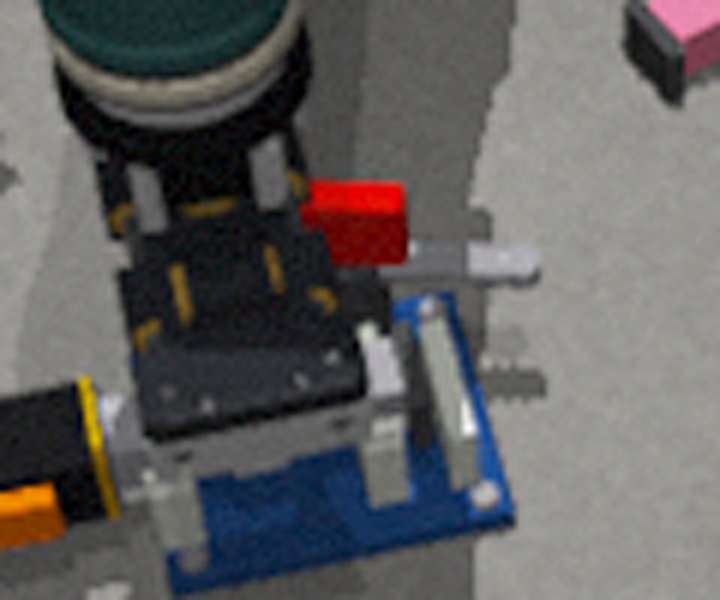

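View pics/d2.png

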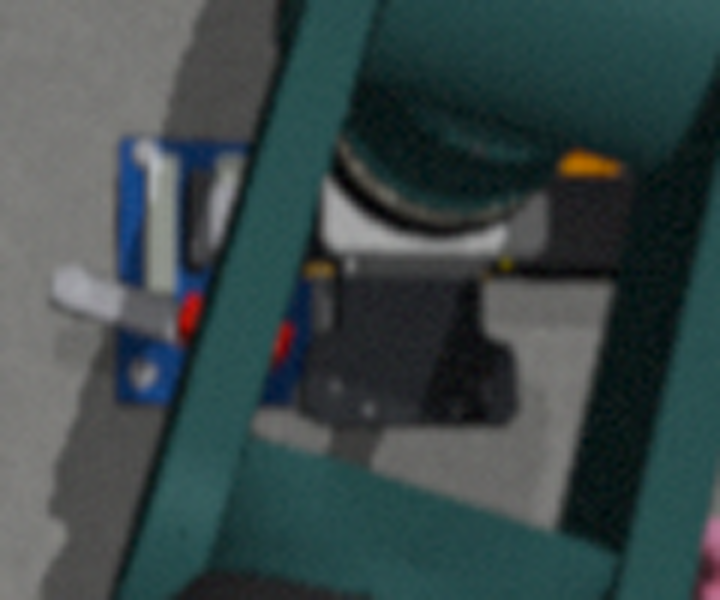

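Descended freely with the foot in the slot. About 3 mm is left.

{"api": "jog_arm", "payload": {
  "moves": [
    [0,0,0,0,0,-2,20],
    [0,0,0,0,0,-1,20],
    [0,0,0,0,0,0,20]
  ]
}}

```text
time: 7.48
tool_pos: [0.5691, -0.1393, 0.1328]
ee_rot: [3.142, -0.0, -0.034]
wrist_force: [-0.5, 0.5, -4.5]
width: 0.0237
```

{"api": "jog_arm", "payload": {
  "moves": [
    [0,0,0,0,0,-1,20],
    [0,0,0,0,0,0,20]
  ]
}}

```text
time: 7.72
tool_pos: [0.5692, -0.1393, 0.1326]
ee_rot: [3.141, -0.001, -0.034]
wrist_force: [-1.6, 1.6, 0.8]
width: 0.0239
```

{"api": "jog_arm", "payload": {
  "moves": [
    [0,0,0,0,0,-1,20],
    [0,0,0,0,0,0,20]
  ]
}}

```text
time: 7.98
tool_pos: [0.5692, -0.1393, 0.1326]
ee_rot: [3.141, -0.001, -0.034]
wrist_force: [-4.4, 1.3, 6.7]
width: 0.0239
```

Seated at the height predicted (0.1326 against 0.1327). Next I'll slide it forward until the foot meets the rear saddle.

{"api": "jog_arm", "payload": {
  "moves": [
    [0,0,0,0,-1,1.5,20],
    [0,0,0,0,-1,0,20],
    [0,0,0,0,0,0,20]
  ]
}}

```text
time: 8.35
tool_pos: [0.5693, -0.1408, 0.1326]
ee_rot: [-3.141, -0.001, -0.034]
wrist_force: [-2.2, 3.6, 3.2]
width: 0.0235
```

{"api": "jog_arm", "payload": {
  "moves": [
    [0,0,0,0,-1,0,20],
    [0,0,0,0,0,0,20]
  ]
}}

```text
time: 8.6
tool_pos: [0.5693, -0.142, 0.1326]
ee_rot: [-3.141, -0.001, -0.034]
wrist_force: [-2.1, 4.8, 4.0]
width: 0.0236
```

{"api": "jog_arm", "payload": {
  "moves": [
    [0,0,0,0,-1,0,20],
    [0,0,0,0,0,0,20]
  ]
}}

```text
time: 8.85
tool_pos: [0.5693, -0.1431, 0.1326]
ee_rot: [-3.141, -0.001, -0.034]
wrist_force: [-0.4, 5.6, 4.5]
width: 0.0237
```

{"api": "jog_arm", "payload": {
  "moves": [
    [0,0,0,0,-1,0,20],
    [0,0,0,0,0,0,20]
  ]
}}

```text
time: 9.1
tool_pos: [0.5693, -0.1435, 0.1326]
ee_rot: [-3.14, -0.001, -0.034]
wrist_force: [-1.7, 6.8, 5.1]
width: 0.0235
```

{"api": "jog_arm", "payload": {
  "moves": [
    [0,0,0,0,-1,0,20],
    [0,0,0,0,0,0,20]
  ]
}}

```text
time: 9.35
tool_pos: [0.5693, -0.1437, 0.1326]
ee_rot: [-3.138, -0.001, -0.034]
wrist_force: [-1.4, 8.9, 5.5]
width: 0.0242
```

```bash
python3 snap.py e2 top 310 170 430 270 6
```

```text
(no output)
```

View pics/e2.png

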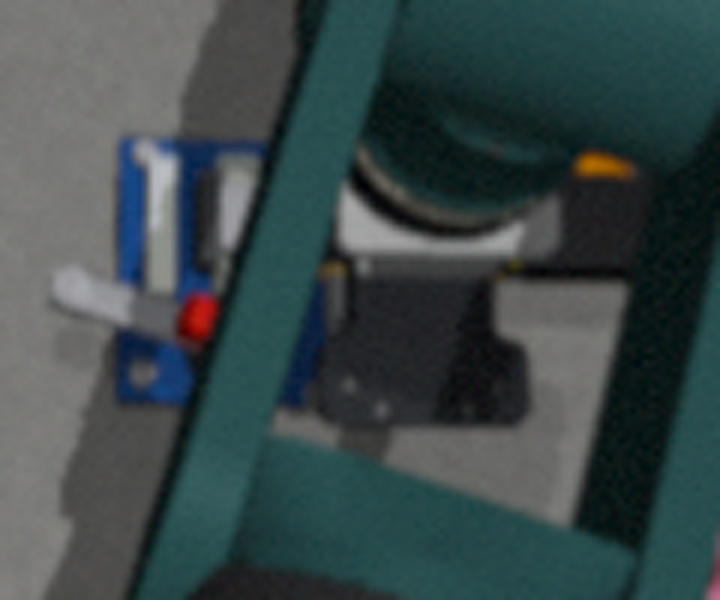

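The foot is against the rear saddle: motion stopped at y=-0.1437 while the force rose. I'll release, lift and move to the knob.

{"api": "jog_arm", "payload": {
  "moves": [
    [0,0,0,0,1.5,0,20],
    [0,0,0,0,0,0,60],
    [0,0,0,0,0,0,60],
    [0,0,0,0,0,0,60],
    [0,0,0,0,0,0,60],
    [0,0,0,0,0,0,60]
  ]
}}

```text
time: 10.15
tool_pos: [0.569, -0.144, 0.1321]
ee_rot: [3.141, -0.0, -0.034]
wrist_force: [-0.0, 0.7, 0.0]
width: 0.0599
```

{"api": "jog_arm", "payload": {
  "moves": [
    [0,0,0,0,0,30,60],
    [0,0,0,0,0,50,60],
    [0,0,0,-15,30,60,60],
    [0,0,0,-30,60,0,60],
    [0,0,0,-40,60,0,60],
    [0,0,0,-40,60,0,60],
    [0,0,0,0,0,0,60]
  ]
}}

```text
time: 11.02
tool_pos: [0.4562, 0.046, 0.2673]
ee_rot: [-3.141, -0.001, -0.029]
wrist_force: [0.0, -0.2, -0.1]
width: 0.0599
```

```bash
python3 snap.py f1 scene 200 140 340 250 5;python3 snap.py f2 top 310 170 430 270 6;  python3 -c "
from bench import *;o=get_obs();print(o['tool_pos'],o['ee_rot'],o['width'],o['wrist_force'])"
```

```text
[0.45818211 0.04349893 0.26714168] [ 3.14079686e+00 -1.54527019e-03 -3.27402450e-02] 0.06005799530060127 [ 0.0108983   0.13058272 -0.38267486]
```

View pics/f1.png

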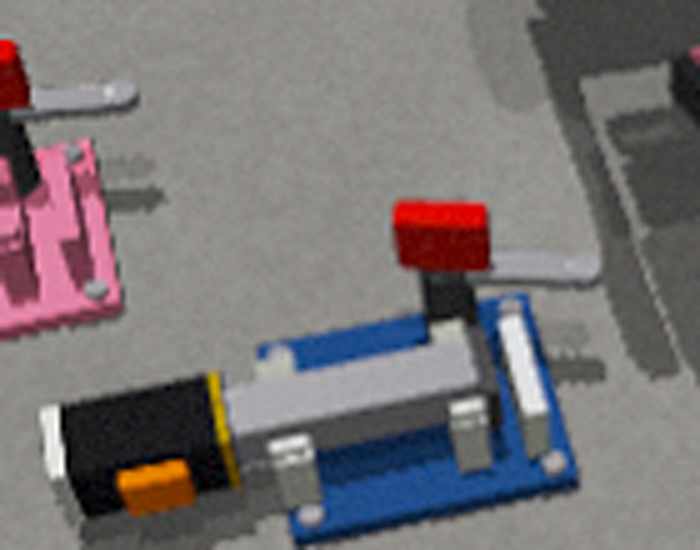

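View pics/f2.png

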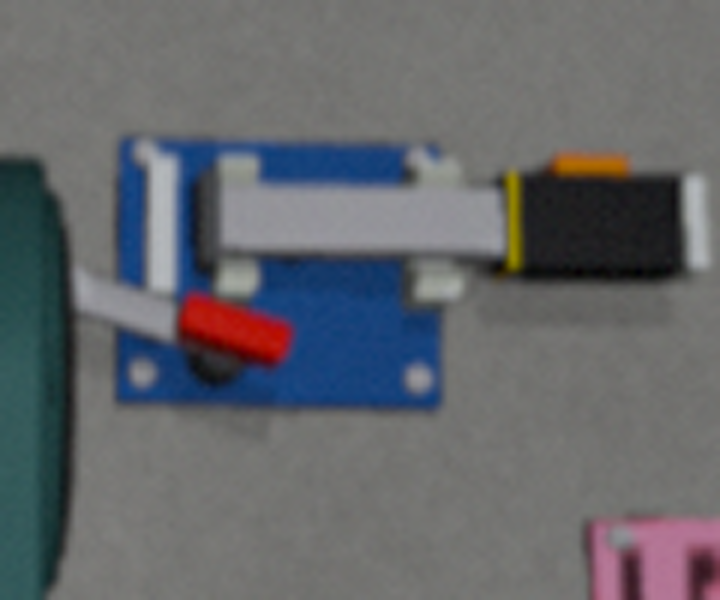

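```bash
python3 - <<'E'
from ov import *
for n in CAL: print(n,-CAL[n]["R"].T@CAL[n]["t"])
F=lambda p:crop(p,(310,170),6)
print("topctr",back("top",F((237,324)),.101))
print("corners",[back("top",F(p),.101).round(4) for p in((188,293),(294,322),(283,362),(177,333))])
print("armtip",back("top",crop((107,137),(300,190)),.067))
q=[.569,-.1397,-1.605]
k=pose(q,[[-.041,-.046,.089]])[0];print(k)
for th in (.2,):
  kp=[.526,-.0945,-1.605-th]
  B=[box(-20,20,-7,7,67,101),box(-67,0,-7.5,7.5,59,67)]
  overlay("pics/f2_raw.png","top",kp,0,B,(310,190,400,250),8,"pics/o8.png")
  overlay("pics/f1_raw.png","scene",kp,0,B,(260,165,340,225),9,"pics/o9.png")
E
```

```text
scene [ 1.07353428 -0.17271809  0.76786933]
top [ 0.40358748 -0.00197046  0.98402856]
topctr [ 0.52471078 -0.0911091 ]
corners [array([ 0.536 , -0.0742]), array([ 0.5251, -0.1112]), array([ 0.511 , -0.1068]), array([ 0.5219, -0.0699])]
armtip [ 0.54499726 -0.03343474]
[ 0.52442898 -0.09715092  0.089     ]
```

View pics/o8.png

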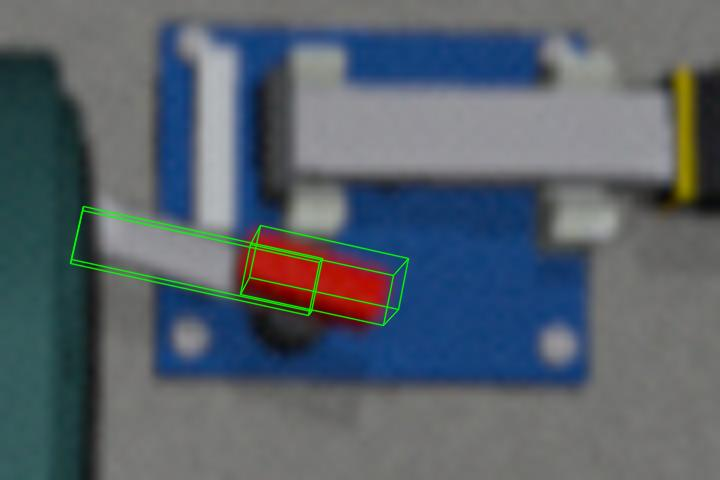

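View pics/o9.png

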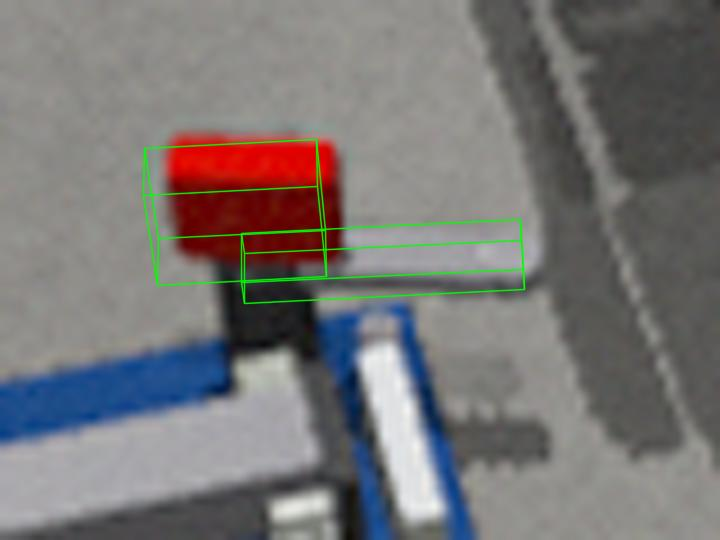

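```bash
python3 - <<'E'
from ov import *
kp=[.5235,-.0910,-1.605-.22]
B=[box(-20,20,-7,7,67,101),box(-67,0,-7.5,7.5,59,67)]
overlay("pics/f2_raw.png","top",kp,0,B,(310,190,400,250),8,"pics/o8.png")
overlay("pics/f1_raw.png","scene",kp,0,B,(260,165,340,225),9,"pics/o9.png")
E
```

```text
(no output)
```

View pics/o8.png

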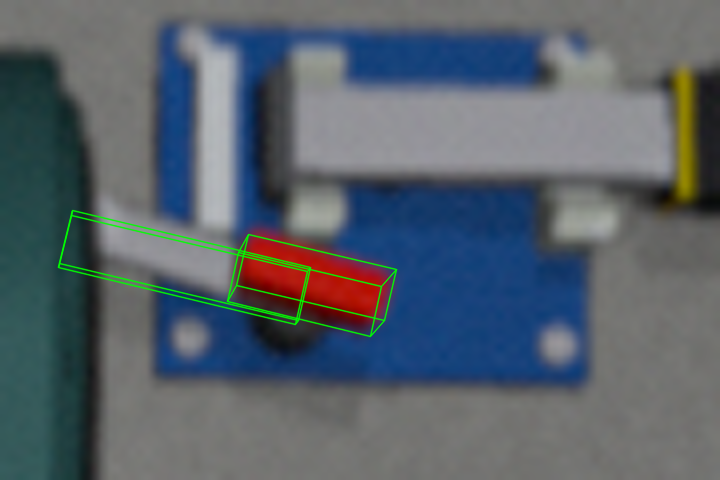

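View pics/o9.png

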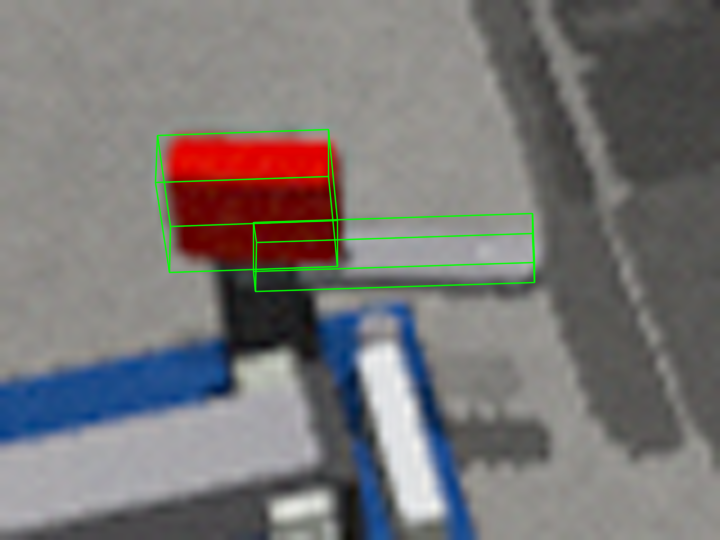

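{"api": "jog_arm", "payload": {
  "moves": [
    [0,0,-0.05,16,-33,0,40],
    [0,0,-0.05,17,-34,0,40],
    [0,0,-0.06,17,-34,0,40],
    [0,0,-0.06,16.3,-32.5,0,40],
    [0,0,0,0,0,-30,40],
    [0,0,0,0,0,-30,40],
    [0,0,0,0,0,-20,40],
    [0,0,0,0,0,0,40]
  ]
}}

```text
time: 12.12
tool_pos: [0.5238, -0.0917, 0.1843]
ee_rot: [3.141, 0.005, -0.257]
wrist_force: [-0.2, -0.6, -0.3]
width: 0.0396
```

```bash
python3 snap.py g1 scene 240 120 340 220 6;python3 -c "
from bench import *;o=get_obs();print(o['tool_pos'],o['ee_rot'],o['width'],o['wrist_force'])"
```

```text
[ 0.52452611 -0.09155871  0.18594836] [ 3.14129419e+00  1.72997963e-03 -2.56105613e-01] 0.0399931638865021 [-0.37597158 -0.77929314  1.71426456]
```

View pics/g1.png

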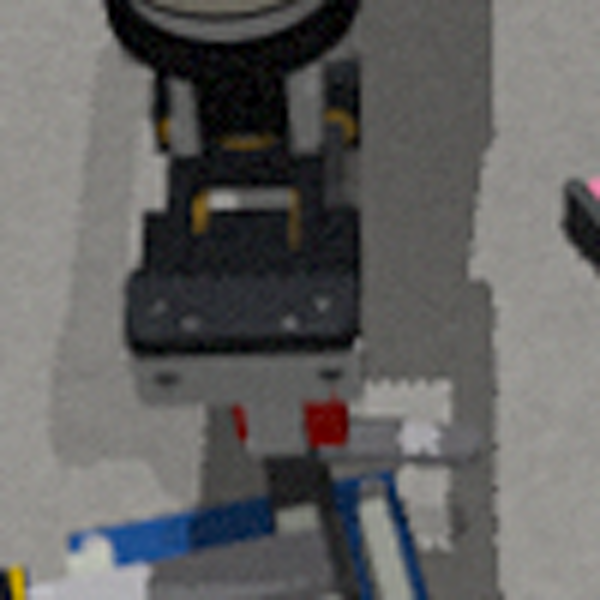

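```bash
python3 - <<'E'
from h import *
t=np.array([.5245,-.0916]);u=np.array([np.cos(-.256),np.sin(-.256)]);v=np.array([-u[1],u[0]])
for d in(20,32):
  for w in(-8,8):
    P=np.r_[t+u*d/1000+v*w/1000,.105]; print("finger",d,w,(proj("scene",P)-[240,120])*6)
kp=[.5245,-.0910,-1.605-.25]
for c in [(-20,7,.067),(20,7,.067),(-20,7,.101),(20,7,.101)]:
    print(c,(proj("scene",pose(kp,[[c[0]/1e3,c[1]/1e3,c[2]]]))-[240,120])*6)
E
```

```text
finger 20 -8 [[252.42785954 412.03591037]]
finger 20 8 [[299.29550201 410.57619851]]
finger 32 -8 [[251.60841402 439.75617512]]
finger 32 8 [[298.86993097 438.28018113]]
(-20, 7, 0.067) [[341.82725119 448.42740223]]
(20, 7, 0.067) [[229.8323171  449.42790344]]
(-20, 7, 0.101) [[336.33816548 388.22870786]]
(20, 7, 0.101) [[220.77334234 389.28844837]]
```

{"api": "jog_arm", "payload": {
  "moves": [
    [0,0,0,0,2.5,-8,40],
    [0,0,0,0,0,-8,40],
    [0,0,0,0,0,0,8],
    [0,0,0,0,0,0,8],
    [0,0,0,0,0,0,8],
    [0,0,0,0,0,0,8],
    [0,0,0,0,0,0,8]
  ]
}}

```text
time: 13.05
tool_pos: [0.5244, -0.0877, 0.1711]
ee_rot: [3.141, -0.0, -0.254]
wrist_force: [-1.7, 0.1, 2.0]
width: 0.0139
```

{"api": "jog_arm", "payload": {
  "moves": [
    [0,0,-0.12,0,0,0,8],
    [0,0,-0.15,0,0,0,8],
    [0,0,-0.15,0,0,0,8],
    [0,0,-0.15,0,0,0,8],
    [0,0,0,0,0,0,8]
  ]
}}

```text
time: 13.68
tool_pos: [0.5247, -0.088, 0.1711]
ee_rot: [3.141, -0.002, -0.822]
wrist_force: [-0.6, -1.6, 2.2]
width: 0.0137
```

```bash
python3 -c "
from bench import *;o=get_obs();print(o['tool_pos'],o['ee_rot'],o['width'],o['wrist_force'],o['wrist_torque'])"
```

```text
[ 0.52465012 -0.08803721  0.17114766] [ 3.14145997e+00 -1.50284578e-03 -8.22419994e-01] 0.013720621266336072 [-0.5966105  -1.60472833  2.20393215] [-0.36063503  0.19338159 -0.05393335]
```

{"api": "jog_arm", "payload": {
  "moves": [
    [0,0,-0.15,0,0,0,8],
    [0,0,-0.15,0,0,0,8],
    [0,0,-0.15,0,0,0,8],
    [0,0,-0.1,0,0,0,8],
    [0,0,0,0,0,0,8]
  ]
}}

```text
time: 14.3
tool_pos: [0.5248, -0.0884, 0.1712]
ee_rot: [-3.141, -0.002, -1.371]
wrist_force: [1.6, -3.7, 1.1]
width: 0.0138
```

```bash
python3 snap.py i1 scene 200 120 340 240 5; python3 -c "
from bench import *;o=get_obs();print(o['tool_pos'],o['ee_rot'],o['width'],o['wrist_force'],o['wrist_torque'])"
```

```text
[ 0.52483903 -0.08841277  0.17115812] [-3.14058320e+00 -2.25709355e-03 -1.37114982e+00] 0.013900370561383713 [ 0.05147427 -4.26830839  2.04454777] [-0.73353615  0.1262221  -0.05613518]
```

View pics/i1.png

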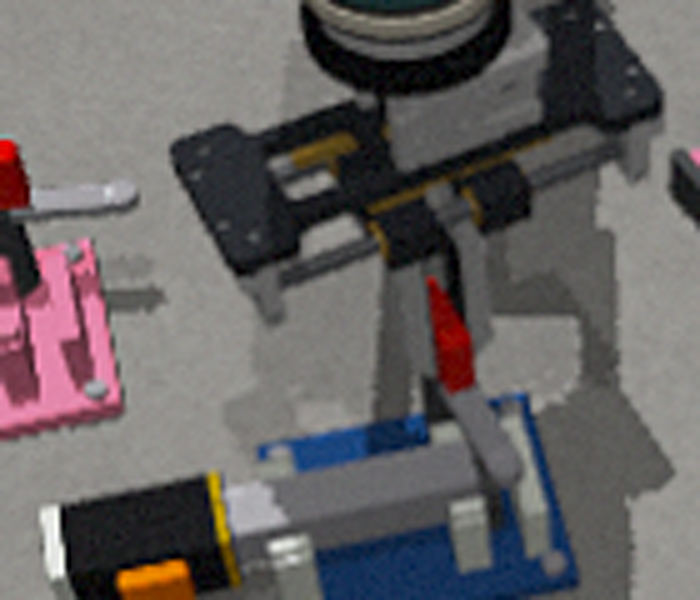

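{"api": "jog_arm", "payload": {
  "moves": [
    [0,0,-0.06,0,-1,0,8],
    [0,0,-0.05,0,0,0,8],
    [0,0,0,0,0,0,8]
  ]
}}

```text
time: 14.72
tool_pos: [0.5248, -0.0887, 0.1712]
ee_rot: [-3.14, -0.001, -1.482]
wrist_force: [0.7, -1.7, 2.4]
width: 0.0137
```

```bash
python3 -c "
from bench import *;o=get_obs();print(o['tool_pos'],o['ee_rot'],o['width'],o['wrist_force'],o['wrist_torque'])"
```

```text
[ 0.5248127  -0.08869941  0.17115302] [-3.14028742e+00 -5.52105753e-04 -1.48152458e+00] 0.013675027528006497 [ 0.70915856 -1.67827515  2.385597  ] [-0.44839947  0.06076907 -0.10176757]
```

{"api": "jog_arm", "payload": {
  "moves": [
    [0,0,-0.06,0,0,0,8],
    [0,0,0,0,0,0,8]
  ]
}}

```text
time: 14.98
tool_pos: [0.5248, -0.0888, 0.1712]
ee_rot: [-3.14, -0.001, -1.542]
wrist_force: [1.5, -2.6, 2.5]
width: 0.0142
```

```bash
python3 snap.py i2 scene 200 120 340 240 5;python3 -c "
from bench import *;o=get_obs();print(o['tool_pos'],o['ee_rot'],o['width'],o['wrist_force'],o['wrist_torque'])"
```

```text
[ 0.52481503 -0.08875397  0.17113492] [-3.14026384e+00 -5.31735361e-04 -1.54186989e+00] 0.013866855396263271 [ 1.96412692 -2.97030791  3.1167243 ] [-0.43186784 -0.01860073 -0.09606648]
```

View pics/i2.png

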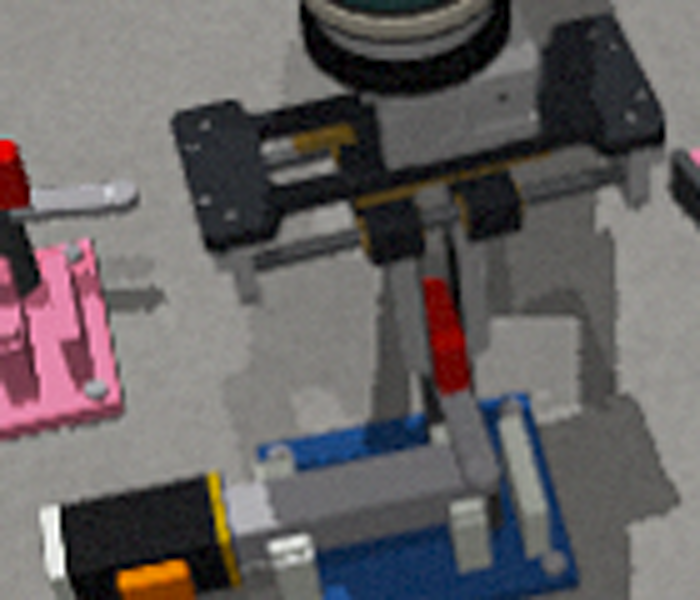

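{"api": "jog_arm", "payload": {
  "moves": [
    [0,0,-0.06,0,0,0,8],
    [0,0,0,0,0,0,8]
  ]
}}

```text
time: 15.28
tool_pos: [0.5248, -0.0888, 0.1711]
ee_rot: [-3.14, -0.001, -1.602]
wrist_force: [1.9, -3.5, 2.6]
width: 0.014
```

```bash
python3 -c "
from bench import *;o=get_obs();print(o['tool_pos'],o['ee_rot'],o['width'],o['wrist_force'],o['wrist_torque'])"
```

```text
[ 0.52480094 -0.0887824   0.17113774] [-3.14028312e+00 -5.31297560e-04 -1.60211720e+00] 0.014037878770416495 [ 1.93476341 -3.5045538   2.57775114] [-0.53522643 -0.11190171 -0.01472923]
```

{"api": "jog_arm", "payload": {
  "moves": [
    [0,0,-0.04,0,0,0,8],
    [0,0,0,0,0,0,8]
  ]
}}

```text
time: 15.52
tool_pos: [0.5247, -0.0888, 0.1712]
ee_rot: [-3.141, -0.001, -1.641]
wrist_force: [1.4, -3.3, 3.7]
width: 0.0138
```

```bash
python3 -c "
from bench import *;o=get_obs();print(o['tool_pos'],o['ee_rot'],o['width'],o['wrist_force'],o['wrist_torque'])"
```

```text
[ 0.52469791 -0.08876407  0.17116326] [-3.14056311e+00 -8.03766663e-04 -1.64085253e+00] 0.013808907495496726 [ 1.35854721 -3.25410633  3.70030762] [-0.57574319 -0.03834453  0.50407565]
```

{"api": "jog_arm", "payload": {
  "moves": [
    [0,0,-0.04,0,0,0,8],
    [0,0,0,0,0,0,8]
  ]
}}

```text
time: 15.78
tool_pos: [0.5246, -0.0887, 0.1712]
ee_rot: [-3.141, -0.001, -1.681]
wrist_force: [0.9, -3.3, 3.5]
width: 0.0145
```

```bash
python3 -c "
from bench import *;o=get_obs();print(o['tool_pos'],o['ee_rot'],o['width'],o['wrist_force'],o['wrist_torque'])"
```

```text
[ 0.5246078  -0.08873965  0.1711679 ] [-3.14085016e+00 -7.67982279e-04 -1.68113135e+00] 0.014480649994333529 [ 0.91159533 -3.30603055  3.45070135] [-0.66603178  0.04176905  0.69247019]
```

Torque rose to 0.7 N·m at yaw −1.68, so the knob is on its end stop. I'll release and move up towards the sleeve.

{"api": "jog_arm", "payload": {
  "moves": [
    [0,0,0,0,0,0,40],
    [0,0,0,0,0,0,40],
    [0,0,0,0,0,0,40],
    [0,0,0,0,0,0,40],
    [0,0,0,0,0,40,40],
    [0,0,0,0,0,60,70],
    [0,0,0.18,-45,20,0,70],
    [0,0,0.18,-45,20,0,70],
    [0,0,0.18,-45,20,0,70],
    [0,0,0.18,0,0,0,70],
    [0,0,0.18,0,0,0,70],
    [0,0,0.18,0,0,0,70]
  ]
}}

```text
time: 17.27
tool_pos: [0.3891, -0.0284, 0.2709]
ee_rot: [-3.141, -0.0, -0.598]
wrist_force: [-0.3, -0.6, -0.4]
width: 0.07
```

```bash
python3 snap.py j1 scene 200 140 340 250 5;python3 snap.py j2 top 310 170 430 270 6;  python3 -c "
from bench import *;o=get_obs();print(o['tool_pos'],o['ee_rot'],o['width'],o['wrist_force'])"
```

```text
[ 0.3892373  -0.02848459  0.27078742] [-3.14141392e+00 -6.63226614e-05 -6.04212954e-01] 0.07019699697607536 [-0.19486872 -0.6396689  -0.11666792]
```

View pics/j1.png

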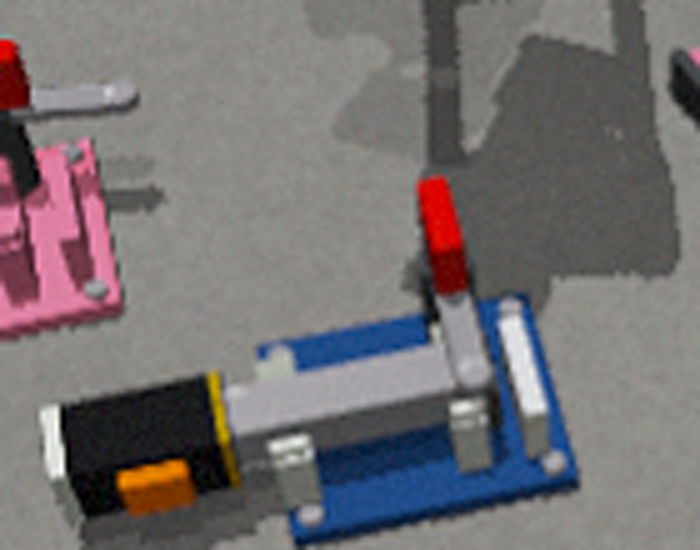

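View pics/j2.png

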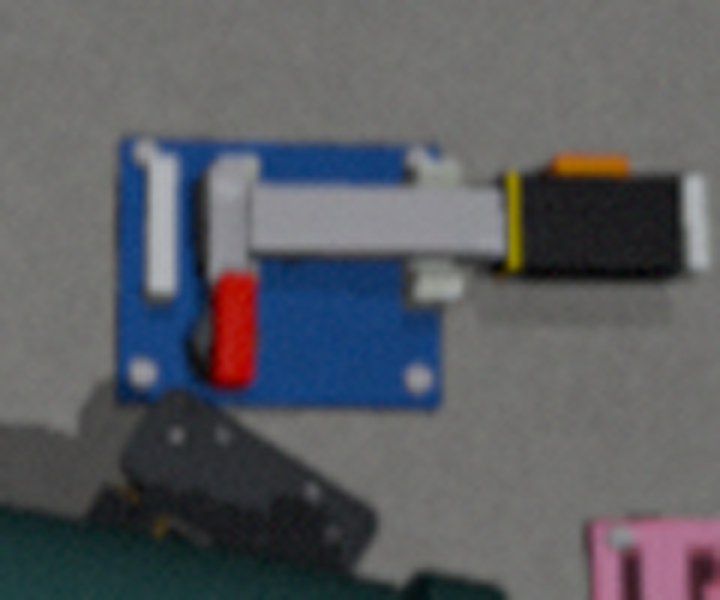

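The clamp arm now lies square across the tube by the rear saddle. In the top crop it covers about (205–255, 165–270). Checking the sleeve position with the model.

```bash
python3 - <<'E'
from ov import *
p=[.5689,-.1437,-1.605]
sb=[box(-60,-52,-18,18,-18,12),box(54,121,-18,18,-18,18),box(73.5,101.5,18,26,-12,12)]
overlay("pics/j2_raw.png","top",p,.045,sb,(335,185,435,225),7,"pics/o10.png")
overlay("pics/j1_raw.png","scene",p,.045,sb,(200,195,310,255),7,"pics/o11.png")
E
```

```text
(no output)
```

View pics/o10.png

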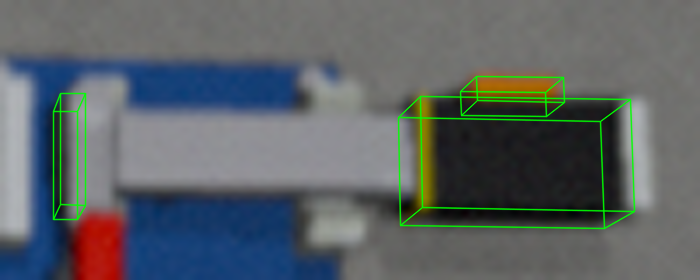

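View pics/o11.png

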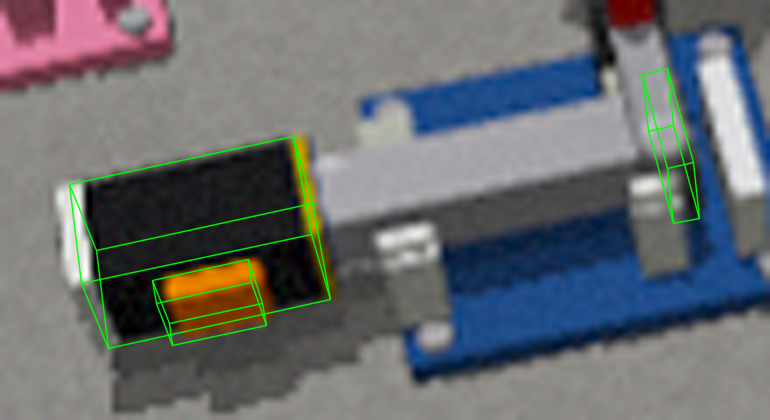

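{"api": "jog_arm", "payload": {
  "moves": [
    [0,0,0.095,29,-33,0,70],
    [0,0,0.095,30,-34,0,70],
    [0,0,0.095,30,-34,0,70],
    [0,0,0.095,30,-34,0,70],
    [0,0,0.095,30,-34,0,70],
    [0,0,0.095,28.8,-33,0,70],
    [0,0,0,0,0,-30,70],
    [0,0,0,0,0,-30,70],
    [0,0,0,0,0,-20,70],
    [0,0,0,0,0,0,70]
  ]
}}

```text
time: 18.62
tool_pos: [0.5663, -0.2301, 0.1881]
ee_rot: [-3.139, 0.005, -0.037]
wrist_force: [0.2, 0.3, 0.9]
width: 0.0699
```

```bash
python3 snap.py k1 scene 180 120 320 240 5; python3 -c "
from bench import *;o=get_obs();print(o['tool_pos'],o['ee_rot'],o['width'],o['wrist_force'])"
```

```text
[ 0.56696574 -0.23047298  0.18995407] [-3.14063261e+00  1.72179831e-03 -3.59853185e-02] 0.0701592591603262 [-0.26692447 -1.09104704  0.52776213]
```

View pics/k1.png

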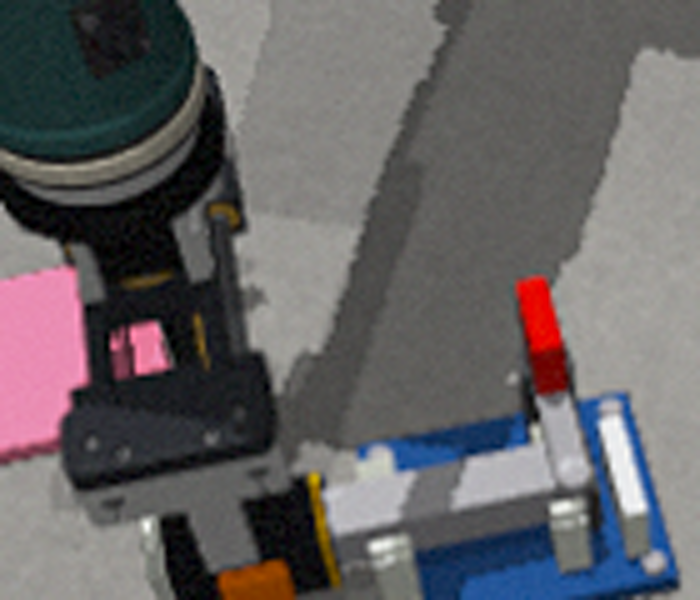

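{"api": "jog_arm", "payload": {
  "moves": [
    [0,0,0,0,1.5,-25,70],
    [0,0,0,0,0,-25,70],
    [0,0,0,0,0,-12,70],
    [0,0,0,0,0,-3,70],
    [0,0,0,0,0,0,70]
  ]
}}

```text
time: 19.3
tool_pos: [0.5677, -0.2294, 0.1269]
ee_rot: [3.141, -0.002, -0.034]
wrist_force: [-0.3, -0.1, 0.1]
width: 0.0699
```

```bash
python3 snap.py l1 scene 180 150 320 270 5; python3 -c "
from bench import *;o=get_obs();print(o['tool_pos'],o['ee_rot'],o['width'],o['wrist_force'])"
```

```text
[ 0.56785121 -0.22941417  0.12711974] [ 3.14064956e+00 -2.12946774e-03 -3.42146394e-02] 0.06993747060328594 [-0.4852775   0.19069169  0.32631403]
```

View pics/l1.png

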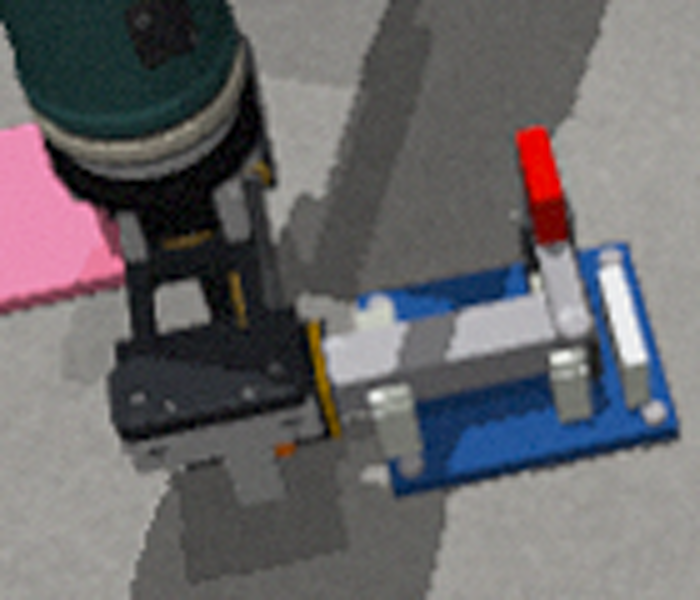

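{"api": "jog_arm", "payload": {
  "moves": [
    [0,0,0,0,0,-2,46],
    [0,0,0,0,0,0,46],
    [0,0,0,0,0,0,30],
    [0,0,0,0,0,0,30],
    [0,0,0,0,0,0,30]
  ]
}}

```text
time: 19.98
tool_pos: [0.5669, -0.2292, 0.1239]
ee_rot: [3.141, 0.001, -0.034]
wrist_force: [-1.0, -0.0, 1.6]
width: 0.0383
```

{"api": "jog_arm", "payload": {
  "moves": [
    [0,0,0,0,0,0,30],
    [0,0,0,0,0,0,30]
  ]
}}

```text
time: 20.23
tool_pos: [0.5669, -0.2293, 0.1239]
ee_rot: [3.141, 0.001, -0.034]
wrist_force: [-3.2, -1.0, 3.5]
width: 0.0385
```

Width is 38 mm, so the button is fully in. Drawing out along the cradle's x.

{"api": "jog_arm", "payload": {
  "moves": [
    [0,0,0,-0.1,-2.5,0,30],
    [0,0,0,-0.1,-2.5,0,30],
    [0,0,0,0,0,0,30]
  ]
}}

```text
time: 20.6
tool_pos: [0.5671, -0.2306, 0.1234]
ee_rot: [-3.133, 0.001, -0.033]
wrist_force: [-1.7, 9.5, 4.1]
width: 0.0388
```

{"api": "jog_arm", "payload": {
  "moves": [
    [0,0,0,-0.1,-2.5,0,30],
    [0,0,0,-0.1,-2.5,0,30],
    [0,0,0,0,0,0,30]
  ]
}}

```text
time: 20.98
tool_pos: [0.567, -0.2347, 0.1233]
ee_rot: [-3.132, 0.001, -0.033]
wrist_force: [-1.8, 11.6, 4.3]
width: 0.0381
```

{"api": "jog_arm", "payload": {
  "moves": [
    [0,0,0,-0.1,-2.5,0,30],
    [0,0,0,-0.1,-2.5,0,30],
    [0,0,0,-0.1,-2.5,0,30],
    [0,0,0,0,0,0,30]
  ]
}}

```text
time: 21.48
tool_pos: [0.5667, -0.2421, 0.1232]
ee_rot: [-3.132, 0.001, -0.033]
wrist_force: [-2.4, 11.6, 3.5]
width: 0.0386
```

```bash
python3 snap.py n1 scene 180 150 320 270 5;python3 snap.py n2 top 310 170 430 270 6; python3 -c "
from bench import *;o=get_obs();print(o['tool_pos'],o['ee_rot'],o['width'],o['wrist_force'])"
```

```text
[ 0.56674192 -0.24214022  0.12321009] [-3.13177064e+00  1.12904027e-03 -3.25585505e-02] 0.03872568022959632 [-1.52657089 11.32158747  4.32453849]
```

View pics/n1.png

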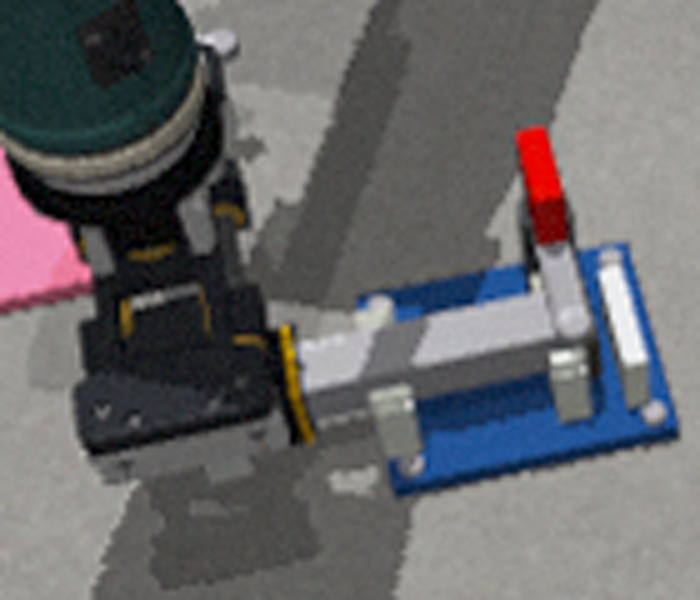

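View pics/n2.png

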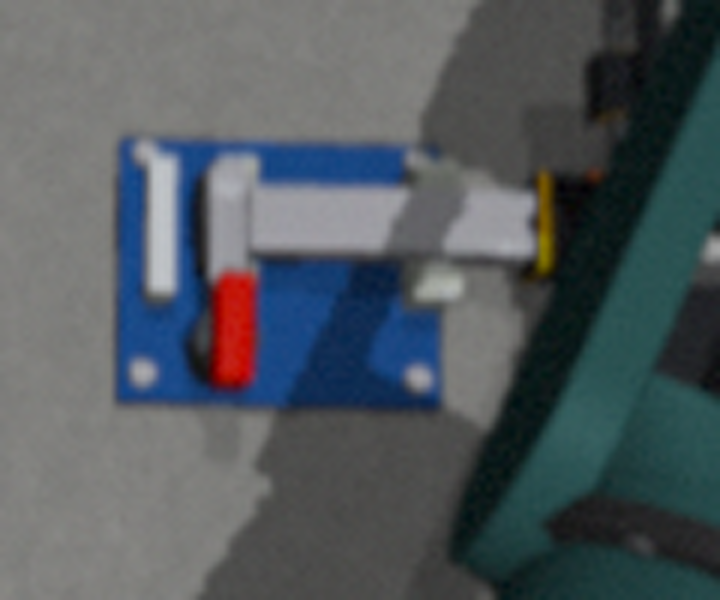

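{"api": "jog_arm", "payload": {
  "moves": [
    [0,0,0,-0.1,-2.5,0,30],
    [0,0,0,-0.1,-2.5,0,30],
    [0,0,0,-0.1,-2,0,30],
    [0,0,0,0,0,0,30]
  ]
}}

```text
time: 22.08
tool_pos: [0.5665, -0.2491, 0.1231]
ee_rot: [-3.132, 0.001, -0.033]
wrist_force: [-1.5, 11.3, 2.7]
width: 0.0386
```

```bash
cat > collar.py <<'E'
import sys
from h import *
import cv2
def c(f,cam,win):
    a=cv2.imread(f).astype(float);x0,y0,x1,y1=win
    b=a[y0:y1,x0:x1];w=np.clip(np.minimum(b[...,2],b[...,1])-b[...,0]-25,0,None)
    w[(b[...,2]-b[...,1])>45]=0
    yy,xx=np.mgrid[y0:y1,x0:x1]
    return np.array([(w*xx).sum(),(w*yy).sum()])/w.sum(),w.sum()
for f,cam,win in [("pics/j2_raw.png","top",(385,195,415,218)),("pics/n2_raw.png","top",(385,195,415,218)),(sys.argv[1],"top",(385,195,420,218)),
  ("pics/j1_raw.png","scene",(235,210,255,242)),("pics/n1_raw.png","scene",(225,210,250,242)),(sys.argv[2],"scene",(218,205,245,250))]:
    p,s=c(f,cam,win);print(f,p.round(2),round(s),back(cam,p,.055 if cam=="scene" else .063).round(4))
E
python3 snap.py p1 scene 180 150 320 270 5;python3 snap.py p2 top 310 170 430 270 6; python3 -c "
from bench import *;o=get_obs();print(o['tool_pos'],o['ee_rot'],o['width'],o['wrist_force'])"; python3 collar.py pics/p2_raw.png pics/p1_raw.png
```

```text
[ 0.5664784  -0.24904697  0.12312415] [-3.13154565e+00  1.15332053e-03 -3.25269659e-02] 0.03844610963588178 [-1.42178358 11.92519151  4.47719165]
pics/j2_raw.png [395.35 206.47] 2761 [ 0.5664 -0.1991]
pics/n2_raw.png [400.37 207.76] 1938 [ 0.5633 -0.2101]
pics/p2_raw.png [403.44 207.16] 2211 [ 0.5645 -0.217 ]
pics/j1_raw.png [243.56 222.86] 3956 [ 0.5668 -0.1971]
pics/n1_raw.png [237.63 223.81] 3490 [ 0.5656 -0.2093]
pics/p1_raw.png [234.44 224.53] 3723 [ 0.5654 -0.216 ]
```

View pics/p1.png

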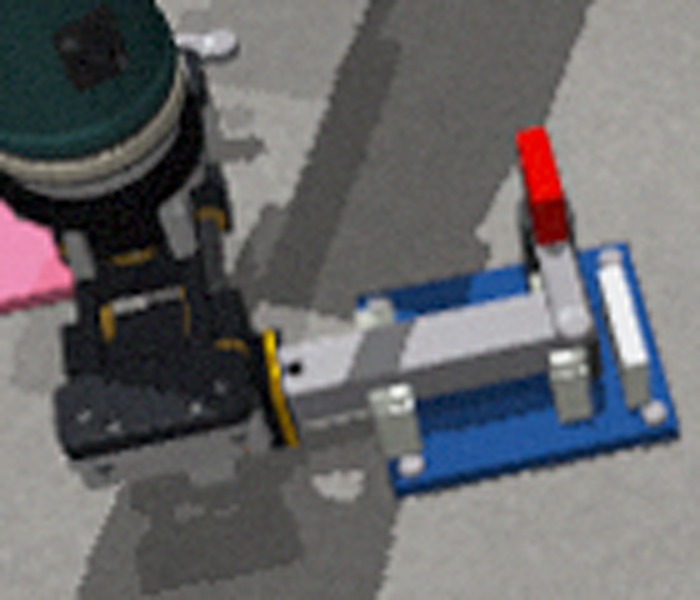

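View pics/p2.png

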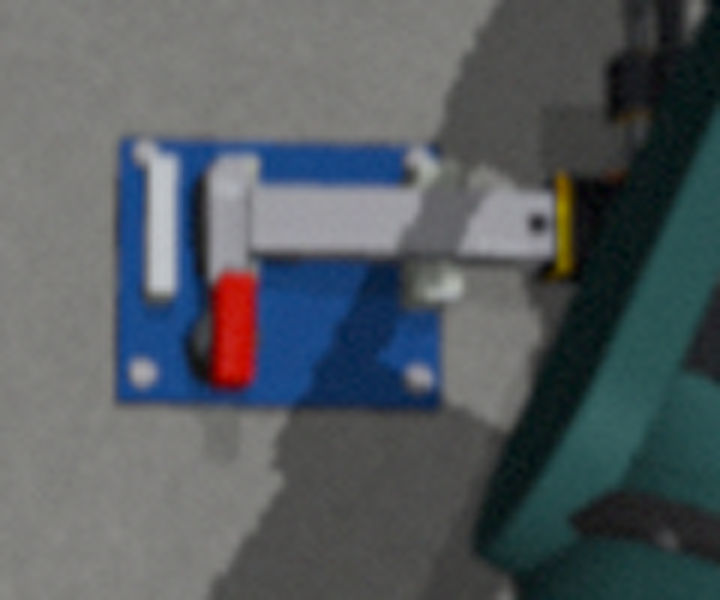

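About 18–19 mm drawn by collar tracking. I'll go 1.5 mm more, then let go.

{"api": "jog_arm", "payload": {
  "moves": [
    [0,0,0,0,-1.5,0,30],
    [0,0,0,0,0,0,30]
  ]
}}

```text
time: 22.42
tool_pos: [0.5664, -0.2504, 0.1231]
ee_rot: [-3.131, 0.001, -0.033]
wrist_force: [-1.3, 11.5, 3.8]
width: 0.0384
```

```bash
python3 snap.py q1 scene 180 150 320 270 5;python3 snap.py q2 top 310 170 430 270 6; python3 -c "
from bench import *;o=get_obs();print(o['tool_pos'],o['ee_rot'],o['width'],o['wrist_force'])"; python3 collar.py pics/q2_raw.png pics/q1_raw.png
```

```text
[ 0.5664235  -0.25047987  0.12309949] [-3.13137497e+00  1.30534099e-03 -3.25355758e-02] 0.0387993162648165 [-2.02512076 11.08957179  2.56792955]
pics/j2_raw.png [395.35 206.47] 2761 [ 0.5664 -0.1991]
pics/n2_raw.png [400.37 207.76] 1938 [ 0.5633 -0.2101]
pics/q2_raw.png [404.25 206.97] 1462 [ 0.5649 -0.2188]
pics/j1_raw.png [243.56 222.86] 3956 [ 0.5668 -0.1971]
pics/n1_raw.png [237.63 223.81] 3490 [ 0.5656 -0.2093]
pics/q1_raw.png [233.76 225.68] 3153 [ 0.5678 -0.2179]
```

Unloading the elastic lead first, so the sleeve does not spring forward, then opening.

{"api": "jog_arm", "payload": {
  "moves": [
    [0,0,0,0,1.5,0,30],
    [0,0,0,0,1.5,0,30],
    [0,0,0,0,1,0,30],
    [0,0,0,0,0,0,30]
  ]
}}

```text
time: 23.02
tool_pos: [0.5663, -0.2498, 0.1234]
ee_rot: [-3.139, 0.0, -0.034]
wrist_force: [-1.2, 6.7, 2.2]
width: 0.039
```

{"api": "jog_arm", "payload": {
  "moves": [
    [0,0,0,0,0,0,70],
    [0,0,0,0,0,0,70],
    [0,0,0,0,0,0,70],
    [0,0,0,0,0,0,70],
    [0,0,0,0,0,0,70]
  ]
}}

```text
time: 23.65
tool_pos: [0.5662, -0.2513, 0.1237]
ee_rot: [3.141, -0.0, -0.034]
wrist_force: [1.0, 0.8, 0.7]
width: 0.0698
```

```bash
python3 snap.py r1 scene 180 150 320 270 5;python3 snap.py r2 top 310 170 430 270 6; python3 -c "
from bench import *;o=get_obs();print(o['tool_pos'],o['ee_rot'],o['width'],o['wrist_force'])"; python3 collar.py pics/r2_raw.png pics/r1_raw.png
```

```text
[ 0.56619855 -0.25119357  0.1237543 ] [ 3.14142044e+00 -1.33614940e-04 -3.40293194e-02] 0.06993742410210803 [ 0.30318134 -0.38674881  0.26580878]
pics/j2_raw.png [395.35 206.47] 2761 [ 0.5664 -0.1991]
pics/n2_raw.png [400.37 207.76] 1938 [ 0.5633 -0.2101]
pics/r2_raw.png [405.12 207.44] 1305 [ 0.5638 -0.2207]
pics/j1_raw.png [243.56 222.86] 3956 [ 0.5668 -0.1971]
pics/n1_raw.png [237.63 223.81] 3490 [ 0.5656 -0.2093]
pics/r1_raw.png [233.26 226.21] 2879 [ 0.5688 -0.2191]
```

View pics/r1.png

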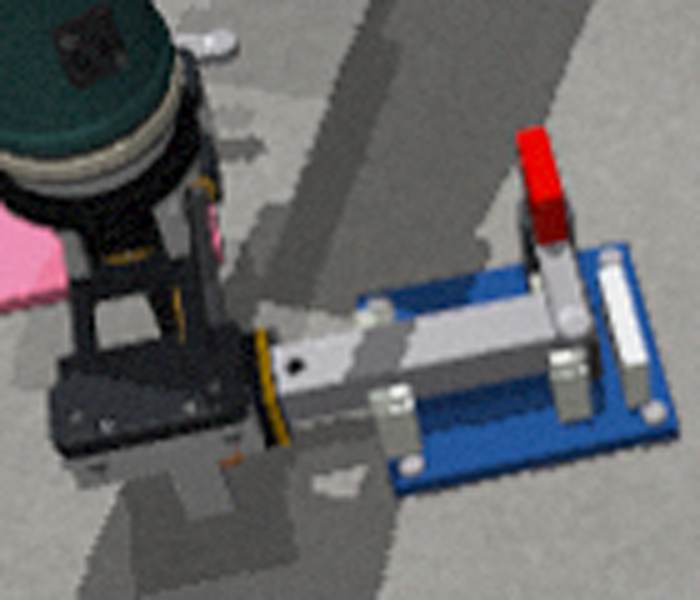

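{"api": "jog_arm", "payload": {
  "moves": [
    [0,0,0,0,0,30,70],
    [0,0,0,0,0,50,70],
    [0,0,0,-20,20,60,70],
    [0,0,0,-50,30,0,70],
    [0,0,0,-50,30,0,70],
    [0,0,0,-50,30,0,70],
    [0,0,0,0,30,0,70],
    [0,0,0,0,0,0,70]
  ]
}}

```text
time: 24.75
tool_pos: [0.3969, -0.1111, 0.2608]
ee_rot: [3.141, -0.002, -0.032]
wrist_force: [-0.5, -0.8, -0.5]
width: 0.07
```

```bash
python3 snap.py s1 scene 190 170 310 260 6;python3 snap.py s2 top 310 170 430 270 6; python3 collar.py pics/s2_raw.png pics/s1_raw.png
```

```text
pics/j2_raw.png [395.35 206.47] 2761 [ 0.5664 -0.1991]
pics/n2_raw.png [400.37 207.76] 1938 [ 0.5633 -0.2101]
pics/s2_raw.png [405.23 207.89] 2959 [ 0.5628 -0.2209]
pics/j1_raw.png [243.56 222.86] 3956 [ 0.5668 -0.1971]
pics/n1_raw.png [237.63 223.81] 3490 [ 0.5656 -0.2093]
pics/s1_raw.png [232.89 224.6 ] 4412 [ 0.5646 -0.2192]
```

View pics/s1.png

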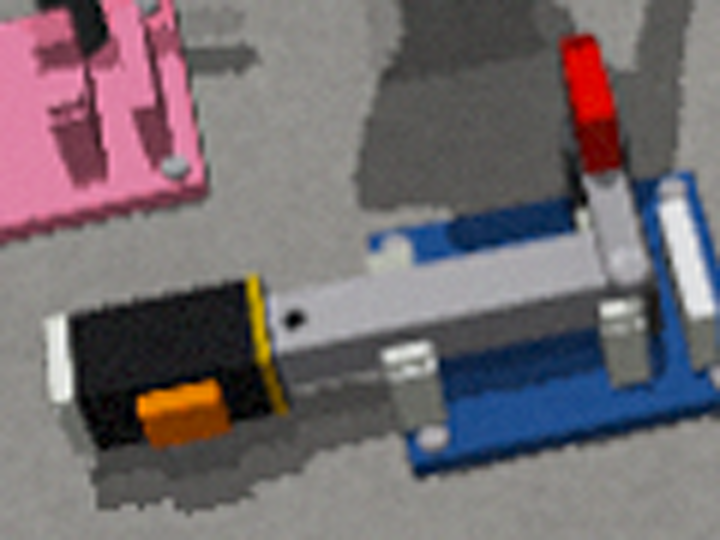

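View pics/s2.png

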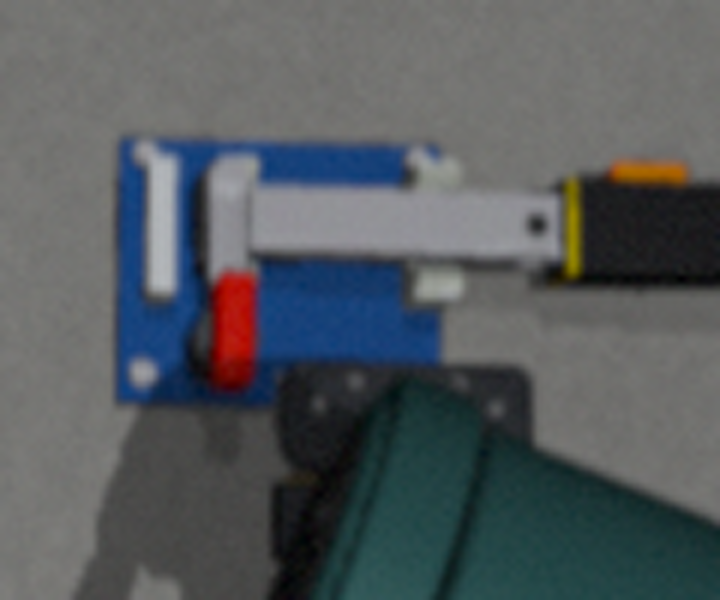

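```bash
python3 - <<'E'
from ov import *
for f,win in [("j2",(390,185,432,222)),("s2",(395,185,440,222)),("j1",(215,220,245,250)),("s1",(205,225,235,250))]:
    a=cv2.imread(f"pics/{f}_raw.png").astype(float);x0,y0,x1,y1=win;b=a[y0:y1,x0:x1]
    w=np.clip(b[...,2]-b[...,1]-15,0,None)/80.
    w[(b[...,2]-b[...,0])<40]=0
    yy,xx=np.mgrid[y0:y1,x0:x1];print(f,"sum",w.sum().round(1),"n",(w>.3).sum(),"ctr",(w*xx).sum()/w.sum(),(w*yy).sum()/w.sum())
a=cv2.imread("pics/j2_raw.png")[185:225,380:430];b=cv2.imread("pics/s2_raw.png")[185:225,390:440]
cv2.imwrite("pics/cmp.png",cv2.resize(np.vstack([a,b]),None,fx=7,fy=7,interpolation=cv2.INTER_CUBIC))
p=[.5689,-.1437,-1.605]
for dep in (0,4):
  sb=[box(54+22,121+22,-18,18,-18,18),box(73.5+22,101.5+22,18,26-dep,-12,12)]
  overlay("pics/s2_raw.png","top",p,.045,sb,(390,185,440,225),9,f"pics/t{dep}.png")
E
```

```text
j2 sum 24.5 n 38 ctr 407.85386965376784 196.9801425661915
s2 sum 23.6 n 36 ctr 417.54338624338635 198.29788359788364
j1 sum 107.3 n 132 ctr 230.99394362916377 236.1749359422316
s1 sum 108.4 n 130 ctr 220.19268911439116 237.83498616236167
```

View pics/cmp.png

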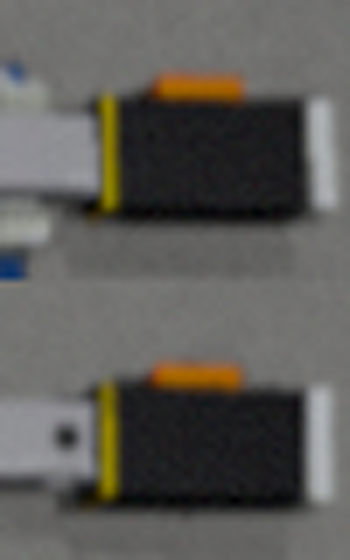

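The button stands out as far as it did at the start in both views, with orange areas 24.5→23.6 and 107→108. It has moved about 21 mm, so it is latched in the next hole. Handing in.

```bash
python3 -c "
from bench import *
o=get_obs();print(o['time'],o['wrist_force'],o['tool_pos']);print(close_job())"
```

```text
24.85 [0.22968472 0.743323   0.21536426] [ 0.39763371 -0.11258441  0.26066687]
the job is handed in; nothing more can be done
None
```

I did the whole job in the order asked and handed it in at 24.9 s. I laid the stop in the blue cradle and clamped it. Then I drew the sleeve out one hole and let the button go, and it popped out.

My last checks:
- **Seating:** the gripper stopped at 0.1326 m against 0.1327 m predicted. The pictures show the foot in the slot, and it is up against the rear saddle.
- **Clamp:** the knob's torque rose to about 0.7 N·m at the end stop. The arm lies square across the tube in both views.
- **Sleeve:** the collar moved 21.8 mm by the top camera and 22.1 mm by the scene camera, and the button about 21 mm. That is a little over 20 mm, but fits one hole step plus the play.
- **Button:** it stands out as far as at the start in both views (orange area 24.5 then 23.6, and 107 then 108), so I take it as latched. I judged this by pictures only and did not pull on the sleeve to test it.
- **Forces:** while drawing the sleeve out I felt about 11 N, more than the 1.5 N stated for it, but it slid steadily. I also let the arm's strain off before releasing; even so, the sleeve moved about another 1.5 mm as the fingers opened.
- **Other items:** I did not touch the two holders, the spanner or the pink look-alikes.

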